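# Free a clamped sleeve by its star wheel

### The arm

A 7-joint arm with a two-finger parallel gripper is mounted at the origin on the work surface. World frame = base frame: x ahead of the robot, y to its left, z up, the work surface at z = 0. Lengths are in mm, angles in rad, forces in N, time in s.
With the tool pointing down it reaches from about 400 to 875 mm from the base axis. Payload 4.4 kg.
Tool frame: the origin (TCP) lies at the centre of the arm's flange, where the gripper is bolted on; the fingertips stand 173 mm ahead of it and the grasp point (between the pads) lies 155 mm ahead of it; z points along the fingers, y is the direction in which the jaws open and shut (so a half turn about z gives the same grasp; the last joint's range is limited). The gripper opens to 85 mm and grips with 20 to 120 N. Pads are 22 mm wide; open, the fingers measure 114 mm over their backs; the gripper's body (76 mm by 85 mm) begins 54 mm behind the grasp point. The pads swing forward as they close: fully open they stand 13 mm farther back than shut.
Start: joints at [1.202, 0.628, 0.038, 1.517, -0.027, 0.996, -0.02], TCP at [193.847, -620.434, 404.713] pointing down, gripper open.
Joint ranges: [-3.06, 3.06], [-0.37, 2.12], [-1.25, 1.32], [0.18, 2.47], [-1.1, 4.24], [0.23, 1.98], [-2.94, 2.94]. Speed limits (rad/s): [2.57, 2.57, 3.14, 3.14, 3.14, 3.14, 3.14].

### API

Orientations are given as [roll, pitch, yaw] about the fixed x, y, z axes, in that order (R = Rz(yaw) Ry(pitch) Rx(roll)).
In Python, from cell import * gives the robot as it stands. The module is installed in compiled form; this text tells all that it offers.
- The arm moves only by the shell command python3 -m jog 'ROWS'. ROWS is JSON, one flat list of numbers, 5 for each row, row after row: the shift along the tool's x, y, z in mm, then the turn about the tool's z in degrees, then the finger opening in mm, from 0 to 85.4. A call has 1 to 20 rows; each row is the pose to reach, as a shift and turn from the pose commanded when the call began, along the tool's axes at that moment; what a row does not reach only later rows make up. A row lasts 1/12 s, in which the tool goes at most 41.7 mm and 7.16 degrees, less where a joint would pass 70% of its speed; a pose out of reach is approached as far as the arm can. A call with a gripper value outside its range is refused whole. The fingers move at their own pace and stop on an object; the grip force is fixed at half the most. Time passes only in rows, so rows that repeat a pose let the fingers close. It gives the time, the measured TCP pose, the force and the opening at its end, in the units of the state.
- read_state(): the state, without advancing time (a new reading comes with each control period).
- get_image(name): name is "scene" or "top" or "wrist"; returns (picture, depth): 384x512x3 uint8, blue, green, red; 384x512 float32, mm along the optical axis (not along the pixel's ray), 0 where there is no reading.
- camera_params(name): a dict with "K" (3x3 intrinsics, pixels), "T" (4x4, takes a point from camera to world coordinates). Camera axes: x right, y up, looking along -z (the intrinsics and any distortion apply to the point x, -y, -z); pixel columns grow to the right and rows downward; lengths in mm; the calibration is good to about 2 mm. A picture is of the moment at which its call begins: read the wrist's pose just before it. camera_params takes no time and is no camera call; for the wrist camera it gives the pose at the moment of the call.
- finish_job(): hands the job in, once; it reports no verdict.
The state is a dict: "clock": time; "qpos": joint angles; "qd": joint speeds; "tau": joint torques, N m; "eef_pos": TCP position; "tool_rot": TCP orientation; "force": force on the tool from outside, world axes, zero at the start; "torque": the same for the moment, N m; "width": finger opening in mm.
Only numpy, scipy, OpenCV 4.12 (cv2) and the standard library are available. Lean on these libraries where they do the work, as an engineer would, in place of code of your own. Each camera call takes 0.05 s, during which the arm holds its last target.

### The job

The steel sleeve on the fixture's arbor is held captive by an upright keeper. Take the adjusting tool from its stand and, with its blade through the slot in the housing top, advance the star wheel tooth by tooth away from the robot until the keeper arm lies level (never push the keeper itself), then stand the tool back in its stand. Slide the freed sleeve off the arbor's open end and lay it on its side in the empty cradle of the foam pad, leaving the other things on the bench where they are.

Things in the scene. Friction and masses are not known exactly. Their poses are not given: they have to be found in the camera images.
- fixture: Grey fixture bolted to the bench, yaw within 0.25 rad. Origin on the bench below the star wheel's centre; x away from the robot, z up. Base plate x +-55, y -192 to +42, 10 mm thick. Closed housing x +-42, y -26 to +32, flat top at z=92 mm with the slot in its 5 mm top plate. Next to it (y -26 to -40, x +-25) an upright to z=126 carries the arbor.
- slot (a point): Centre of the access slot's mouth, on the housing top (fixture x=-9, y=0, z=92 mm); fixture axes. The slot is 27 mm long along x (-13.5 to +13.5 mm of this point) and 14 mm wide along y.
- wheel (a point): Centre of the star wheel inside the housing (fixture 0, 0, 55 mm); its axis is the fixture's y. 10 straight radial steel teeth, 36 degrees apart, each 5 mm thick, 18 mm wide along y, tip radius 28 mm (4 mm under the top plate), hub radius 14 mm. One tooth points the same way as the keeper arm.
- star_wheel (a joint): Wheel angle (rad): 0 = keeper upright, grows as the top teeth and keeper tip go to fixture +x; 1.571 = keeper level. Starts -0.25 to 0.2, can go to 2.6. Stays where left (friction 0.08 N m, 4 N at the blade; no spring). Pushing with the blade tip 19 mm below the housing top up to the slot's +x end sets the pushed tooth about 22 degrees past the top; the keeper is then level after 2 or 3 strokes.
- keeper: Star wheel, spindle and keeper arm in one. Origin at the wheel's centre; the spindle (12 mm) runs along y to a bearing post at fixture y -162 to -174 (24 mm wide, top z=68). The arm is a flat dark finger 12 mm wide, 62 mm long from the axis, at y -148 to -154, just beyond the arbor's open end, blocking the sleeve. Fingers and tool must not touch it.
- keeper_tip (a point): End of the keeper arm, 62 mm from the spindle axis.
- arbor_end (a point): Centre of the arbor's open end (fixture 0, -140, 105 mm); fixture axes. The arbor is a plain steel rod, 16 mm diameter, 100 mm long, level along y, fixed to the upright at y=-40. The sleeve comes off to -y.
- sleeve: Loose steel sleeve hanging on the arbor: outside diameter 40 mm, bore 24 mm, 40 mm long, 0.15 to 0.31 kg. Origin at its centre, y along its axis. It hangs 4 mm below the arbor's axis, its centre at fixture y -62 to -90.
- stand: Tool stand, fixed: base 80 x 80 x 10 mm, two side plates and a 6 mm top plate (60 x 54 mm), top at z=72 mm, in which a hole 14 mm (x) by 20 mm (y) holds the blade. Origin under its centre on the bench. Stand and pad may exchange sides (left or right of the fixture).
- stand_top (a point): Centre of the hole in the stand's top plate, at its upper face. The tool stands with its flange on this face.
- tool: Adjusting tool, 0.12 kg, upright in the stand. Origin at the handle's centre; z up, x across the blade's thin side. Black square handle 22 x 22 mm (z -30 to +30), flange 34 x 34 mm under it (z -30 to -34), flat steel blade 3 mm (x) by 10 mm (y) down to z=-94. In the stand its origin is 34 mm above stand_top, its x within 0.05 rad of the stand's x.
- tool_tip (a point): Centre of the blade's lower end, 94 mm below the tool's origin.
- pad: Foam pad 170 (x) x 80 (y) x 12 mm, fixed to the bench, with two cradles, each a pair of low ribs along y (5 mm high, 4 mm wide, 29 mm clear between them). Origin under its centre. The cradle at x=+42 holds another sleeve; the one at x=-42 is empty.
- cradle (a point): Middle of the empty cradle, on the pad's upper face (12 mm above the bench), between the ribs; pad axes. A sleeve lying in it has its axis along y and its centre 20 mm above this point.
- spare_sleeve: Another such sleeve, lying in the pad's other cradle (origin at its centre). Leave it.
- reel: Aluminium reel, 60 mm diameter, 40 mm high, standing on the bench. Leave it.
- driver: Screwdriver, 160 mm long, lying on the bench nearer the robot. Leave it.
- clear_case: Pale plastic case 35 x 110 x 22 mm on the bench. Leave it.
- flux_jar: Small jar, 44 mm diameter, 60 mm high, on the bench beyond the fixture. Leave it.
- beaker: Small white plastic cup, 52 mm diameter, 70 mm high, nearer the robot. Leave it.
Things that resemble listed ones, but are neither listed nor needed, are in the scene too. What is shaped like the sleeve but yellow is not meant.

How it is judged:
By the outcome, as a careful person would: the job done as asked, in the order asked, and still so for the second after the job is handed in, with the robot touching nothing.
It also fails if it takes over 72 s, if anything falls off the work surface, if the arm or the gripper's body presses on something with over 40 N, if the wrist force passes 120 N, or if a joint passes its speed limit or range.

## Working session

There is one attempt and no reset: what is moved stays moved. The work goes in short steps, Python scripts to look and compute and a shell command to move; the robot and the scene stay as the last step left them, time stands still between calls to the robot, and variables do not carry over. Pictures are saved under pics/ and viewed, and the job is handed in when it is done.

```bash
mkdir -p pics; ls; python3 - <<'E'
from cell import *
import cv2,numpy as np
s=read_state()
print({k:np.round(v,3).tolist() for k,v in s.items()})
for n in("scene","top","wrist"):
    p=camera_params(n); print(n,np.round(p["K"],2).tolist(),np.round(p["T"],3).tolist(),[k for k in p])
    im,d=get_image(n); cv2.imwrite(f"pics/{n}0.png",im); np.save(f"pics/{n}0.npy",d)
print(read_state()["clock"])
E
```

```text
pics
{'clock': 0.0, 'qpos': [1.202, 0.629, 0.038, 1.518, -0.027, 0.996, -0.02], 'qd': [0.0, -0.001, -0.001, 0.001, 0.001, 0.0, -0.0], 'tau': [-0.001, -56.34, 1.226, -19.345, 0.011, 0.011, 0.0], 'eef_pos': [193.774, -620.138, 403.825], 'tool_rot': [-3.14, 0.0, 0.303], 'force': [0.561, -0.154, -0.551], 'torque': [0.009, -0.042, -0.008], 'width': 85.319}
scene [[499.77, 0.0, 259.63], [0.0, 499.77, 187.9], [0.0, 0.0, 1.0]] [[0.476, -0.732, 0.487, 1128.516], [0.879, 0.403, -0.254, -284.084], [-0.01, 0.549, 0.836, 1069.302], [0.0, 0.0, 0.0, 1.0]] ['K', 'T']
top [[409.07, 0.0, 254.88], [0.0, 409.07, 187.84], [0.0, 0.0, 1.0]] [[0.03, 0.998, -0.062, 501.118], [-1.0, 0.03, -0.0, 22.809], [0.002, 0.062, 0.998, 1191.701], [0.0, 0.0, 0.0, 1.0]] ['K', 'T']
wrist [[318.04, 0.0, 257.76], [0.0, 318.04, 190.84], [0.0, 0.0, 1.0]] [[0.3, 0.909, 0.288, 268.036], [-0.954, 0.287, 0.089, -596.561], [-0.002, -0.301, 0.954, 373.191], [0.0, 0.0, 0.0, 1.0]] ['K', 'T']
0.15
```

View pics/scene0.png

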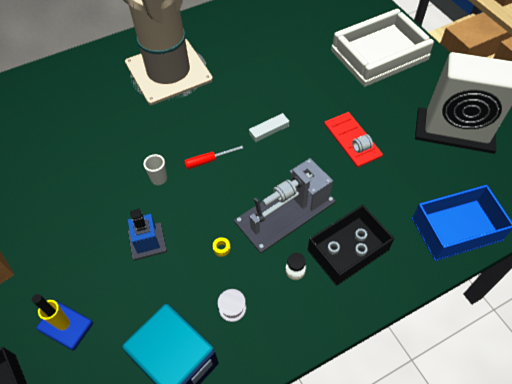

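View pics/top0.png

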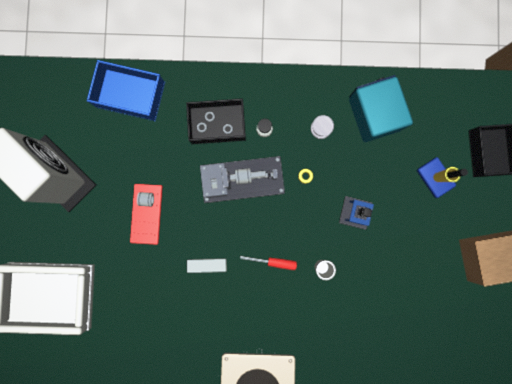

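View pics/wrist0.png

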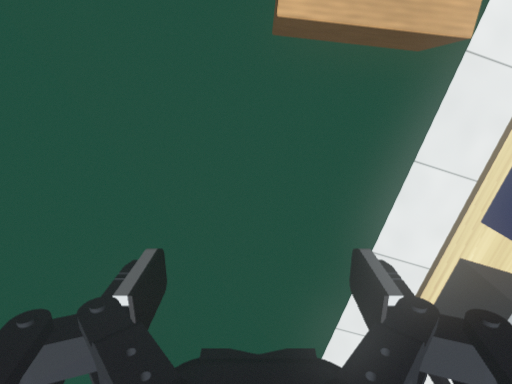

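```bash
cat > h.py <<'E'
from cell import *
import cv2,numpy as np
def pts(d,p):
    K,T=p["K"],p["T"]; v,u=np.mgrid[0:d.shape[0],0:d.shape[1]]
    c=np.stack([(u-K[0,2])/K[0,0]*d,-(v-K[1,2])/K[1,1]*d,-d,np.ones_like(d)],-1)
    return (c@np.array(T).T)[...,:3]
def ray(u,v,p,z):
    K,T=p["K"],np.array(p["T"]); r=T[:3,:3]@np.array([(u-K[0,2])/K[0,0],-(v-K[1,2])/K[1,1],-1]); o=T[:3,3]
    return o+r*(z-o[2])/r[2]
def proj(P,p):
    K,T=p["K"],np.array(p["T"]); c=(np.asarray(P,float)-T[:3,3])@T[:3,:3]
    return np.stack([K[0,0]*c[...,0]/-c[...,2]+K[0,2],K[1,1]*-c[...,1]/-c[...,2]+K[1,2]],-1)
def crop(im,x0,y0,w,h,s,name):
    cv2.imwrite("pics/"+name,cv2.resize(im[y0:y0+h,x0:x0+w],None,fx=s,fy=s,interpolation=cv2.INTER_CUBIC))
E
python3 - <<'E'
from h import *
t=cv2.imread("pics/top0.png");s=cv2.imread("pics/scene0.png")
a=[t[140:220,190:300],t[180:240,325:405]]
crop(t,190,140,110,80,7,"c1.png")
crop(t,330,185,50,50,8,"c2.png"); crop(s,120,200,60,65,8,"c3.png"); crop(s,225,150,115,105,7,"c4.png")
p=camera_params("top");d=np.load("pics/top0.npy");P=pts(d,p)
for n,(u,v) in dict(tool=(365,212),decoy=(455,174),standbase=(347,212),housing=(210,190),spare=(146,200),pad=(146,232),bench=(100,250),sleeve=(243,178)).items(): print(n,np.round(P[v,u],1))
hsv=cv2.cvtColor(t,cv2.COLOR_BGR2HSV)
m=((hsv[...,0]<8)|(hsv[...,0]>172))&(hsv[...,1]>150)&(hsv[...,2]>120); m[:, 170:]=False
cs,_=cv2.findContours(m.astype(np.uint8),0,2); c=max(cs,key=cv2.contourArea); r=cv2.boxPoints(cv2.minAreaRect(c)); print(np.round(r,1).tolist()); Q=np.array([ray(*q,p,12) for q in r]); print(np.round(Q,1),np.linalg.norm(Q-np.roll(Q,1,0),axis=1),Q.mean(0))
E
```

```text
tool [ 513.1 -262.3  136.4]
decoy [ 617.9 -491.7  141.7]
standbase [ 513.  -244.9    8.6]
housing [560.1 143.7  92.5]
spare [529.  324.7  54.2]
pad [438.4 331.3  13.2]
bench [381.6 466.6  -3.9]
sleeve [592.8  55.1 120.9]
[[158.0, 185.0], [161.0, 185.0], [161.0, 187.0], [158.0, 187.0]]
[[574.4 303.3  12. ]
 [574.7 294.6  12. ]
 [568.9 294.3  12. ]
 [568.6 303.   12. ]] [5.79185852 8.66583149 5.79188711 8.66319354] [571.62960968 298.79557221  12.        ]
```

View pics/c1.png

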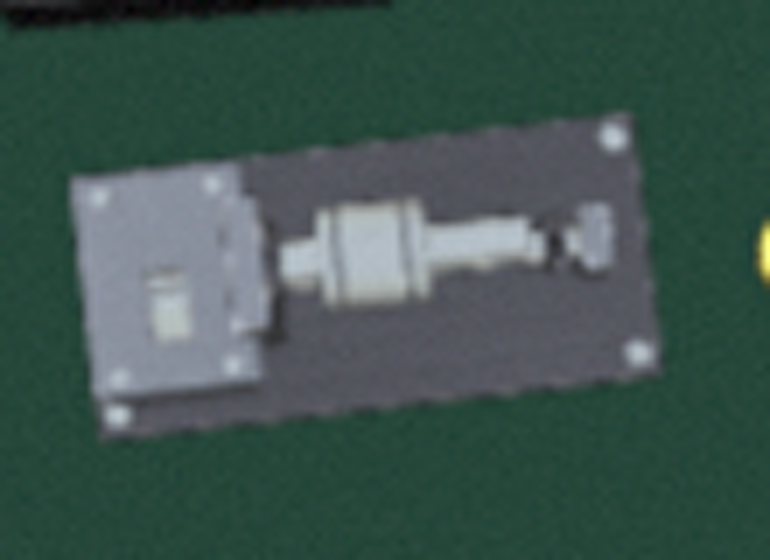

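View pics/c2.png

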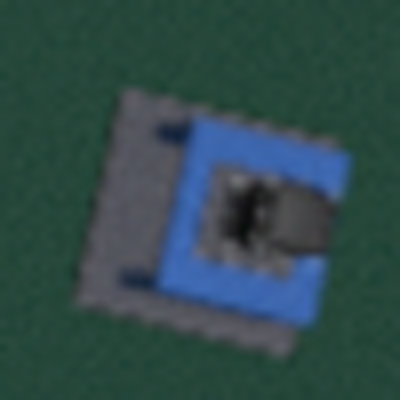

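View pics/c3.png

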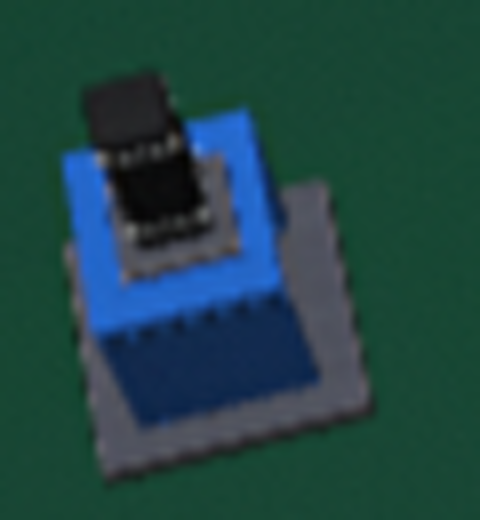

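View pics/c4.png

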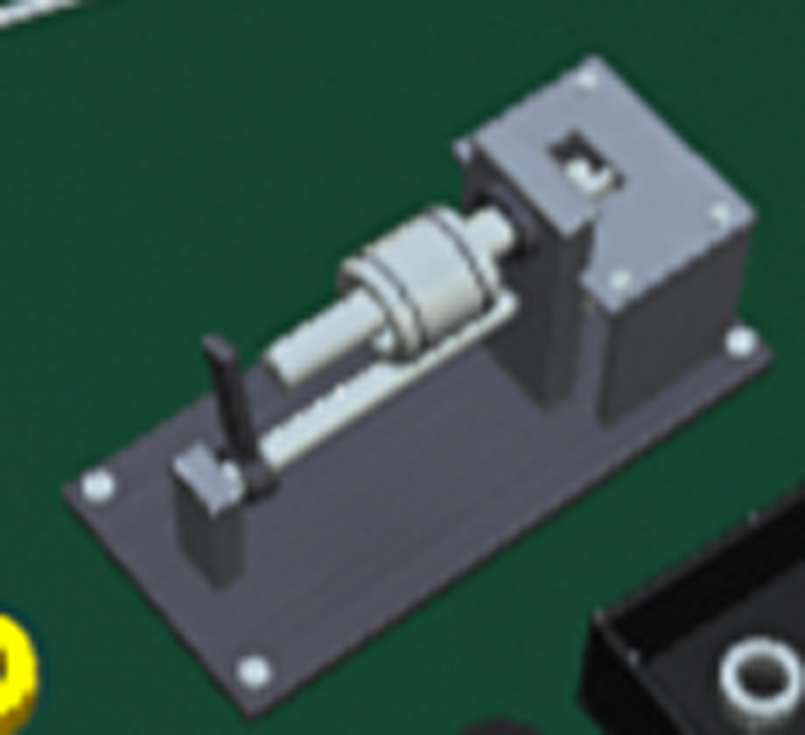

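```bash
python3 - <<'E'
from h import *
t=cv2.imread("pics/top0.png")
p=camera_params("top");d=np.load("pics/top0.npy");P=pts(d,p)
for y in(195,225,240): print(t[y,140])
def cr(c,x0,y0,s,z): return [np.round(ray((u+.5)/s-.5+x0,(v+.5)/s-.5+y0,p,z),1) for u,v in c]
print("base",cr([(632,112),(660,372),(102,437)],190,140,7,10))
print("house",cr([(72,178),(98,397),(245,160)],190,140,7,92))
print("standtop",cr([(195,120),(350,155),(310,325),(160,290)],330,185,8,72))
print("standbase",cr([(125,88),(350,150),(75,305),(290,355)],330,185,8,10))
m=((t[...,2].astype(int)-t[...,1]>80)&(t[...,2].astype(int)-t[...,0]>80)).astype(np.uint8); m[:,170:]=0;m[:180]=0;m[250:]=0
m=cv2.morphologyEx(m,3,np.ones((9,9)))
c=max(cv2.findContours(m,0,2)[0],key=cv2.contourArea); r=cv2.minAreaRect(c);print(r)
Q=np.array([ray(*q,p,12) for q in cv2.boxPoints(r)]);print(np.round(Q,1),np.linalg.norm(Q-np.roll(Q,1,0),axis=1),Q.mean(0))
crop(t,115,170,65,85,7,"c5.png")
E
```

```text
[168 163 153]
[119 123 247]
[117 121 247]
base [array([671. , -46.6,  10. ]), array([563.2, -61. ,  10. ]), array([529.4, 168.4,  10. ])]
house [array([627. , 173.6,  92. ]), array([542.7, 160.4,  92. ]), array([636. , 107.1,  92. ])]
standtop [array([ 547., -249.,   72.]), array([ 536.6, -302.2,   72. ]), array([ 478.2, -289.2,   72. ]), array([ 488.6, -237.9,   72. ])]
standbase [array([ 560.3, -238.5,   10. ]), array([ 540.3, -320.1,   10. ]), array([ 481.6, -221.8,   10. ]), array([ 466. , -299.5,   10. ])]
((145.75, 213.75), (28.147611618041992, 59.66987609863281), 4.398705959320068)
[[407.2 377.6  12. ]
 [578.3 372.8  12. ]
 [574.5 291.5  12. ]
 [403.5 297.   12. ]] [ 80.68143015 171.15788223  81.41461478 171.10833781] [490.87945425 334.74205978  12.        ]
```

View pics/c5.png

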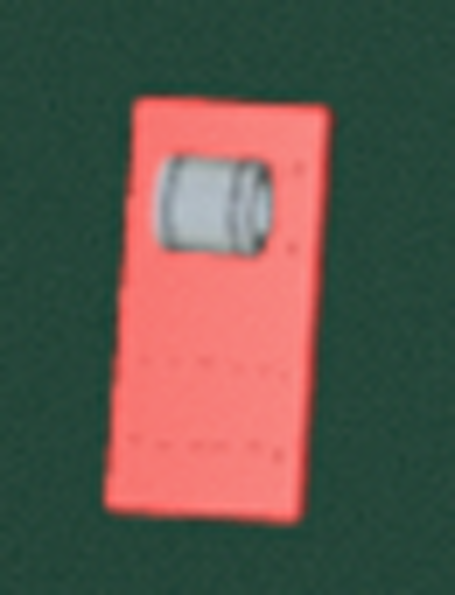

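```bash
python3 -m jog '[409,-239,0,-60.6,85, 409,-239,0,-60.6,85, 409,-239,0,-60.6,85, 409,-239,0,-60.6,85, 409,-239,0,-60.6,85, 409,-239,0,-60.6,85, 409,-239,0,-60.6,85, 409,-239,0,-60.6,85, 409,-239,0,-60.6,85, 409,-239,0,-60.6,85, 409,-239,0,-60.6,85, 409,-239,0,-60.6,85, 409,-239,0,-60.6,85, 409,-239,0,-60.6,85, 409,-239,0,-60.6,85]'
python3 - <<'E'
from h import *
print(np.round(read_state()["eef_pos"],1),read_state()["tool_rot"])
p=camera_params("wrist");im,d=get_image("wrist");cv2.imwrite("pics/w1.png",im);np.save("pics/w1.npy",d);np.save("pics/w1T.npy",p["T"])
E
```

```text
clock: 1.4
eef_pos: [512.0, -271.6, 404.4]
tool_rot: [-3.14, 0.001, 1.359]
force: [-0.1, -1.4, -0.1]
width: 84.8
[ 512.  -271.6  404.4] [-3.14021608e+00  1.17366061e-03  1.35881112e+00]
```

View pics/w1.png

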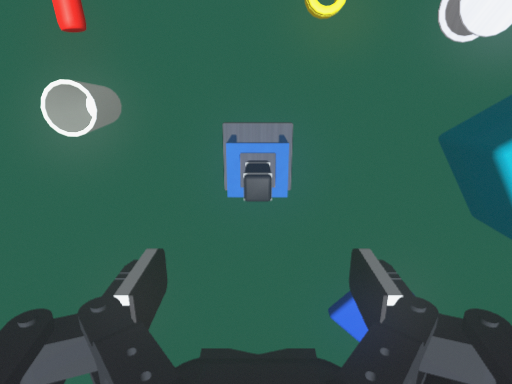

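```bash
python3 - <<'E'
from h import *
im=cv2.imread("pics/w1.png");p=camera_params("wrist");print(np.abs(p["T"]-np.load("pics/w1T.npy")).max())
crop(im,210,110,100,100,6,"w1c.png")
d=np.load("pics/w1.npy");P=pts(d,p)
hsv=cv2.cvtColor(im,cv2.COLOR_BGR2HSV)
m=(hsv[...,0]>100)&(hsv[...,0]<125)&(hsv[...,1]>150)&(hsv[...,2]>120);m[300:]=0
c=max(cv2.findContours(m.astype(np.uint8),0,2)[0],key=cv2.contourArea);r=cv2.minAreaRect(c);Q=np.array([ray(*q,p,72) for q in cv2.boxPoints(r)]);print(np.round(Q,1),np.linalg.norm(Q-np.roll(Q,1,0),axis=1),Q.mean(0))
S=P[100:220,200:320].reshape(-1,3)
for lo,hi in((132,142),(68,76)):
  k=S[(S[:,2]>lo)&(S[:,2]<hi)]
  print(lo,len(k),k.mean(0),k.min(0),k.max(0), cv2.minAreaRect(k[:,:2].astype(np.float32)))
E
```

```text
0.47124690893258503
[[ 489.  -235.7   72. ]
 [ 546.5 -248.1   72. ]
 [ 536.5 -302.3   72. ]
 [ 475.8 -289.3   72. ]] [55.12095647 58.8304113  55.10890818 62.07860045] [ 511.98420568 -268.83349668   72.        ]
132 726 [ 512.82356738 -266.69670845  135.63033595] [ 500.29611592 -279.56071426  132.06919752] [ 524.9068388  -255.2162381   137.78976746] ((512.869384765625, -267.46484375), (21.53671646118164, 21.45121192932129), 76.59445190429688)
68 2139 [ 512.8612587  -263.70466958   72.37131674] [ 477.02059406 -300.94816073   68.70586812] [ 546.6294684  -235.7308467    75.99689154] ((511.9905700683594, -268.5185546875), (54.51985549926758, 59.965641021728516), 77.87188720703125)
```

View pics/w1c.png

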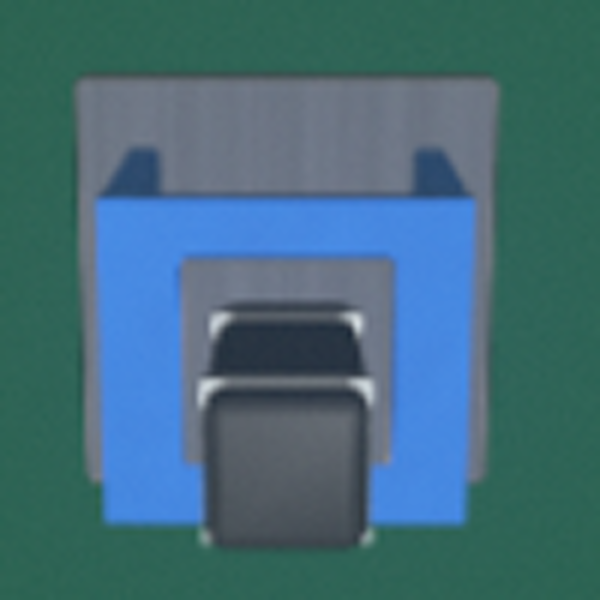

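```bash
python3 -m jog '[3.6,-0.3,40,0,60, 3.6,-0.3,80,0,60, 3.6,-0.3,115,0,60, 3.6,-0.3,135,0,60, 3.6,-0.3,142,0,60, 3.6,-0.3,142,0,60,3.6,-0.3,142,0,60]'
python3 -m jog '[0,0,0,0,30, 0,0,0,0,20, 0,0,0,0,10, 0,0,0,0,10, 0,0,0,0,10,0,0,0,0,10,0,0,0,0,10,0,0,0,0,10]'
```

```text
clock: 2.03
eef_pos: [513.4, -267.9, 263.5]
tool_rot: [3.141, 0.001, 1.359]
force: [-0.2, -0.0, 0.3]
width: 60.0
clock: 2.7
eef_pos: [513.9, -267.1, 264.3]
tool_rot: [3.139, 0.001, 1.36]
force: [-0.4, -0.2, 7.7]
width: 21.7
```

```bash
python3 -m jog '[0,0,-10,0,10, 0,0,-30,0,10, 0,0,-60,0,10, 0,0,-100,0,10, 0,0,-135,0,10,0,0,-135,0,10, 40,0,-135,-3,10, 80,0,-135,-8,10, 336.5,4.5,-135,-20.1,10, 336.5,4.5,-135,-20.1,10, 336.5,4.5,-135,-20.1,10, 336.5,4.5,-135,-20.1,10, 336.5,4.5,-135,-20.1,10, 336.5,4.5,-135,-20.1,10, 336.5,4.5,-135,-20.1,10, 336.5,4.5,-135,-20.1,10, 336.5,4.5,-135,-20.1,10]'
python3 - <<'E'
from h import *
print(np.round(read_state()["eef_pos"],1),read_state()["tool_rot"])
p=camera_params("wrist");im,d=get_image("wrist");cv2.imwrite("pics/w2.png",im);np.save("pics/w2.npy",d);np.save("pics/w2T.npy",p["T"])
E
```

```text
clock: 4.12
eef_pos: [587.8, 61.9, 397.6]
tool_rot: [-3.141, 0.001, 1.713]
force: [-0.4, -0.4, -0.8]
width: 21.3
[587.8  61.9 397.6] [-3.14076492e+00  5.27300457e-04  1.71307496e+00]
```

View pics/w2.png

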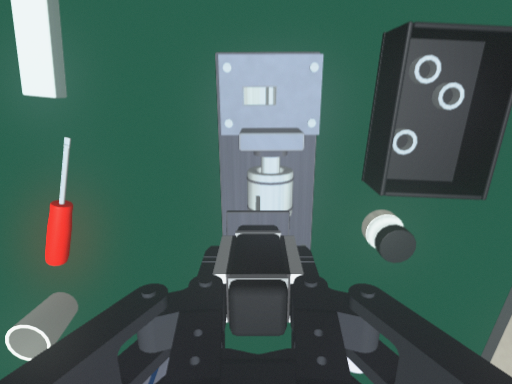

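```bash
python3 - <<'E'
from h import *
im=cv2.imread("pics/w2.png");p=camera_params("wrist")
crop(im,205,40,130,100,6,"w2c.png"); crop(im,220,185,80,60,8,"w2d.png")
d=np.load("pics/w2.npy");P=pts(d,p)
S=P[30:150,200:340].reshape(-1,3)
k=S[(S[:,2]>89)&(S[:,2]<96)];r=cv2.minAreaRect(k[:,:2].astype(np.float32));print(len(k),np.median(k[:,2]),r,cv2.boxPoints(r))
E
```

```text
7206 91.9455384776023 ((587.962890625, 135.1571502685547), (84.42655181884766, 63.64063262939453), 8.180574417114258) [[541.6513  160.64702]
 [550.707    97.65395]
 [634.2745  109.66728]
 [625.2188  172.66034]]
```

View pics/w2c.png

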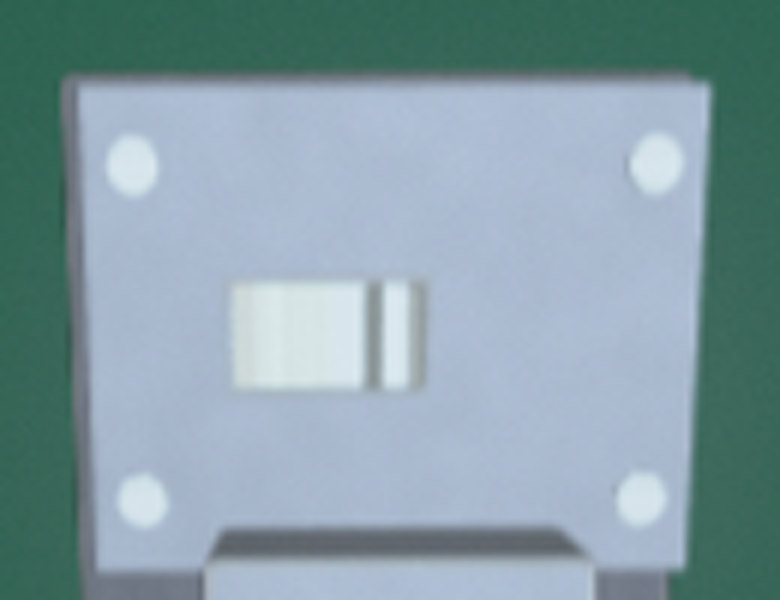

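View pics/w2d.png

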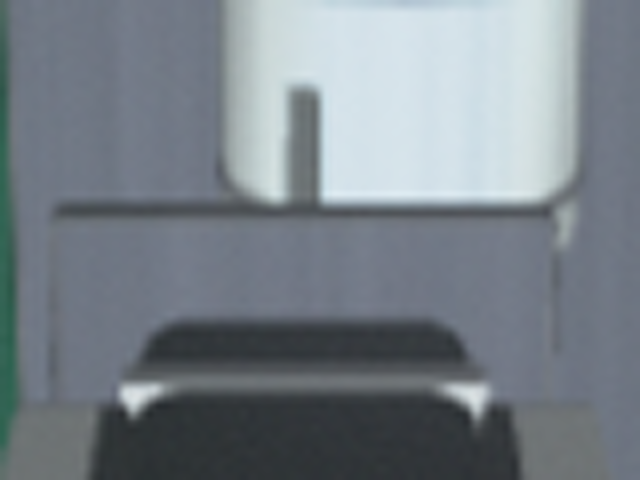

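```bash
python3 - <<'E'
from h import *
p=camera_params("wrist")
f=lambda u,v,s,x0,y0,z: ray((u+.5)/s-.5+x0,(v+.5)/s-.5+y0,p,z)
H=[f(u,v,6,205,40,92) for u,v in((80,84),(712,84),(684,570),(97,570))];print(np.round(H,1))
yaw=np.arctan2(H[1][1]-H[0][1],H[1][0]-H[0][0]);print(yaw,np.arctan2(H[2][1]-H[3][1],H[2][0]-H[3][0]))
S=np.array([f(u,v,6,205,40,92) for u,v in((231,280),(429,280),(429,390),(231,390))]);print(np.round(S,1),np.linalg.norm(S-np.roll(S,1,0),axis=1));sc=S.mean(0);print("slot",sc)
yaw=.143;R=np.array([[np.cos(yaw),-np.sin(yaw)],[np.sin(yaw),np.cos(yaw)]])
o=sc[:2]-R@[-9,0];print("origin",o)
print("housing corners fix",np.round((np.array(H)[:,:2]-o)@R,1))
for n,(u,v,z) in dict(toothL=(383,335,83),toothR=(415,335,83),gapL=(366,335,80)).items(): print(n,(f(u,v,6,205,40,z)[:2]-o)@R)
e=read_state()["eef_pos"]
for z in(143,145.3,148):
  t=f(304.5,87,8,220,185,z); print(z,"tip+y edge",t,"rel TCP in fix axes",(t[:2]-e[:2])@R)
for v in (205,):
  print("flange edges",[ (f(u,v,8,220,185,205.3)[:2]-e[:2])@R for u in(55,552)])
E
```

```text
[[542.1 160.1  92. ]
 [625.2 172.   92. ]
 [634.3 108.5  92. ]
 [551.2  96.6  92. ]]
0.14181513067367732 0.1419157955812801
[[565.1 138.4  92. ]
 [591.9 142.3  92. ]
 [594.2 127.9  92. ]
 [567.  124.   92. ]] [14.53459185 27.0794669  14.53475597 27.53586215]
slot [579.54856491 133.14931191  92.        ]
origin [588.45670111 134.43193008]
housing corners fix [[-42.2  32. ]
 [ 41.7  31.9]
 [ 41.6 -32.2]
 [-42.3 -32.1]]
toothL [-1.405971   -0.09189783]
toothR [ 3.15151659 -0.09706938]
gapL [-3.75784864 -0.13723007]
143 tip+y edge [587.89815762  63.46573159 143.        ] rel TCP in fix axes [0.53406986 3.03806745]
145.3 tip+y edge [587.79171971  64.22546901 145.3       ] rel TCP in fix axes [0.53699093 3.80521897]
148 tip+y edge [587.66677085  65.11733468 148.        ] rel TCP in fix axes [0.54042    4.70578814]
flange edges [array([-16.33332572,  15.39214784]), array([17.40094286, 15.35924802])]
```

```bash
python3 -m jog '[35,4.8,0,0,10, 73.1,4.8,0,0,10, 73.1,4.8,15,0,10, 73.1,4.8,40,0,10, 73.1,4.8,40,0,10,73.1,4.8,40,0,10,73.1,4.8,40,0,10]'
python3 - <<'E'
from h import *
s=read_state();e=s["eef_pos"];o=np.array([588.46,134.43]);c,si=np.cos(.142),np.sin(.142);R=np.array([[c,-si],[si,c]])
print(np.round(e,1),s["tool_rot"],"fix",(e[:2]-o)@R)
p=camera_params("wrist");im,d=get_image("wrist");cv2.imwrite("pics/w3.png",im);crop(im,180,130,160,120,5,"w3c.png")
E
```

```text
clock: 4.75
eef_pos: [583.2, 132.8, 358.5]
tool_rot: [3.141, 0.001, 1.709]
force: [-0.3, 0.7, -0.5]
width: 21.3
[583.2 132.8 358.5] [3.14090916e+00 6.08254581e-04 1.70857778e+00] fix [-5.46420564 -0.86576914]
```

View pics/w3c.png

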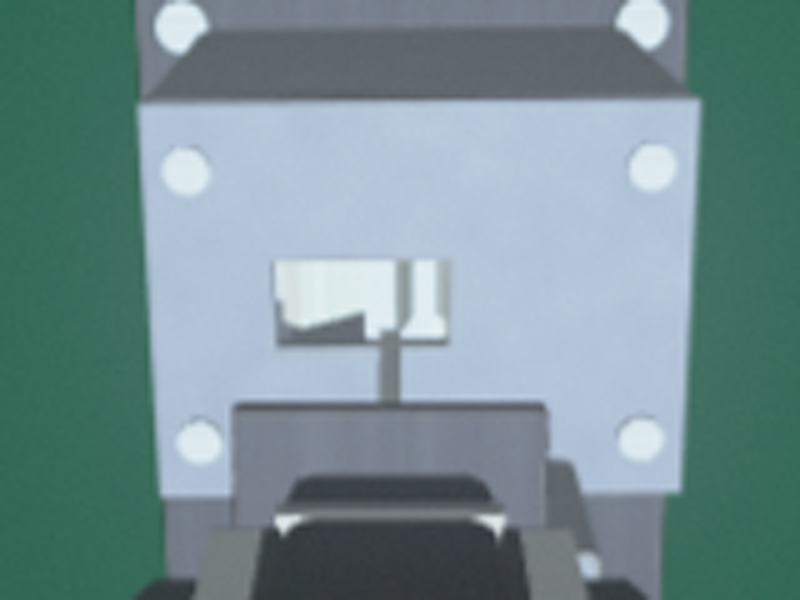

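```bash
python3 -m jog '[0,0,0,0,10,0,0,0,0,10]'; python3 - <<'E'
from h import *
s=read_state();e=s["eef_pos"];o=np.array([588.46,134.43]);c,si=np.cos(.142),np.sin(.142);R=np.array([[c,-si],[si,c]])
print("fix",(e[:2]-o)@R)
p=camera_params("wrist");f=lambda u,v,s,x0,y0,z: ray((u+.5)/s-.5+x0,(v+.5)/s-.5+y0,p,z)
im=cv2.imread("pics/w3.png")
for z in(104,106,108): print("tip+y",(f(389.5,331,5,180,130,z)[:2]-o)@R,(f(389.5,331,5,180,130,z)[:2]-e[:2])@R)
S=[(f(u,v,5,180,130,92)[:2]-o)@R for u,v in((273,260),(449,260),(449,345),(277,345))];print(np.round(S,1))
E
```

```text
clock: 4.97
eef_pos: [583.0, 134.0, 358.8]
tool_rot: [3.14, -0.0, 1.71]
force: [-0.5, -0.5, -1.4]
width: 21.3
fix [-5.43456587  0.29784095]
tip+y [-4.24463341  3.28572395] [1.18993247 2.987883  ]
tip+y [-4.24757124  3.95235049] [1.18699464 3.65450955]
tip+y [-4.25050906  4.61897704] [1.18405681 4.32113609]
[[-22.2  10.9]
 [  5.   10.8]
 [  5.1  -3. ]
 [-21.9  -3. ]]
```

```bash
cat >> h.py <<'E'
def look(n,tag):
    p=camera_params(n);s=read_state();im,d=get_image(n);q=camera_params(n)
    print("moved",np.abs(p["T"]-q["T"]).max().round(2),np.round(s["eef_pos"],1),np.round(s["tool_rot"],4))
    cv2.imwrite(f"pics/{tag}.png",im);np.savez(f"pics/{tag}.npz",K=p["K"],T=p["T"],d=d,e=s["eef_pos"]);return im,d,p
def load(tag):
    z=np.load(f"pics/{tag}.npz");return cv2.imread(f"pics/{tag}.png"),z["d"],dict(K=z["K"],T=z["T"]),z["e"]
def cr(u,v,s,x0,y0,p,z): return ray((u+.5)/s-.5+x0,(v+.5)/s-.5+y0,p,z)
R=np.array([[np.cos(.142),-np.sin(.142)],[np.sin(.142),np.cos(.142)]])
E
python3 - <<'E'
from h import *
im,d,p=look("wrist","w4");crop(im,180,130,160,120,5,"w4c.png")
P=pts(d,p)
S=P[130:240,180:340].reshape(-1,3);k=S[(S[:,2]>89)&(S[:,2]<96)];r=cv2.minAreaRect(k[:,:2].astype(np.float32));print(np.median(k[:,2]),r);print(cv2.boxPoints(r))
z=np.load("pics/w2T.npy");p2=dict(K=p["K"],T=z)
S=np.array([cr(u,v,6,205,40,p2,92) for u,v in((231,280),(429,280),(429,390),(231,390))]);print("w2 slot",S.mean(0))
E
```

```text
moved 0.19 [583.  134.  358.8] [ 3.1397e+00 -1.0000e-04  1.7102e+00]
92.01972685049843 ((587.712158203125, 136.96212768554688), (84.24292755126953, 64.38822937011719), 8.29501724243164)
[[541.3867   162.74257 ]
 [550.676     99.027954]
 [634.0376   111.18169 ]
 [624.7483   174.8963  ]]
w2 slot [579.37328442 134.81420398  92.        ]
```

View pics/w4c.png

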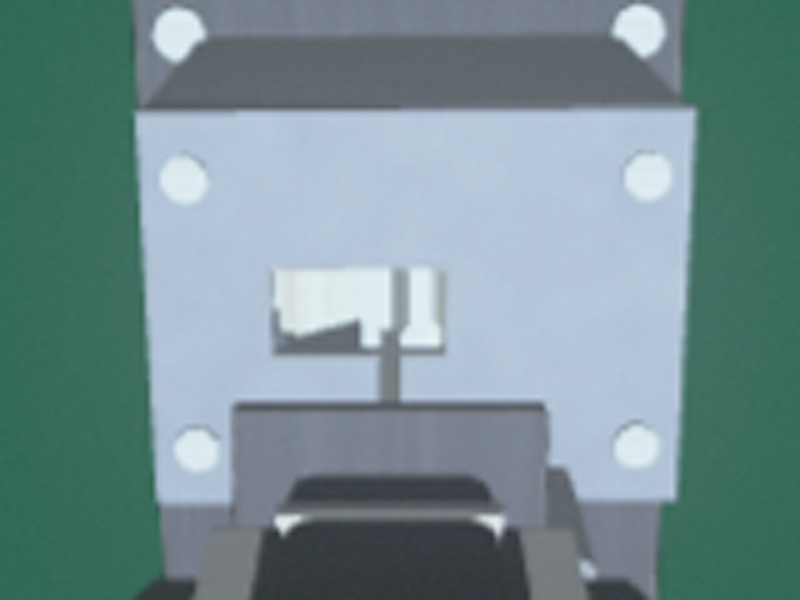

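```bash
python3 - <<'E'
from h import *
im,d,p,e=load("w4")
S=np.array([cr(u,v,5,180,130,p,92) for u,v in((273,268),(445,268),(445,354),(274,354))]);sc=S.mean(0);print(np.round(S,1),sc)
o=sc[:2]-R@[-9,0];print("o",o,"TCP fix",(e[:2]-o)@R)
for z in(104,106.5): print("tip centre fix",(cr(389.5,331,5,180,130,p,z)[:2]-o)@R-[0,5])
for u in(233,546): print("flange",(cr(u,405,5,180,130,p,166.5)[:2]-o)@R)
for u in(408,437): print("tooth",(cr(u,300,5,180,130,p,83)[:2]-o)@R)
E
```

```text
[[565.1 140.8  92. ]
 [591.4 144.5  92. ]
 [593.6 130.6  92. ]
 [566.9 126.8  92. ]] [579.2555999  135.65805337  92.        ]
o [588.16501427 136.93176277] TCP fix [-5.49660683 -2.22048874]
tip centre fix [-4.30667437 -4.23260574]
tip centre fix [-4.31034665 -3.39932256]
flange [-21.41951547  13.14443798]
flange [12.61772773 13.09181166]
tooth [-1.28403293 -0.96026251]
tooth [ 3.39940298 -0.96662668]
```

```bash
python3 -m jog '[3.9,-1.4,0,0,10,3.9,-1.4,9,0,10,3.9,-1.4,9,0,10,3.9,-1.4,9,0,10,3.9,-1.4,9,0,10]'
python3 - <<'E'
from h import *
im,d,p=look("wrist","w5");crop(im,180,130,160,120,5,"w5c.png")
E
```

```text
clock: 5.43
eef_pos: [580.6, 138.1, 348.4]
tool_rot: [-3.141, 0.0, 1.711]
force: [-0.7, -0.2, -1.1]
width: 21.6
moved 0.19 [580.6 138.1 348.4] [-3.1410e+00  1.0000e-04  1.7114e+00]
```

View pics/w5c.png

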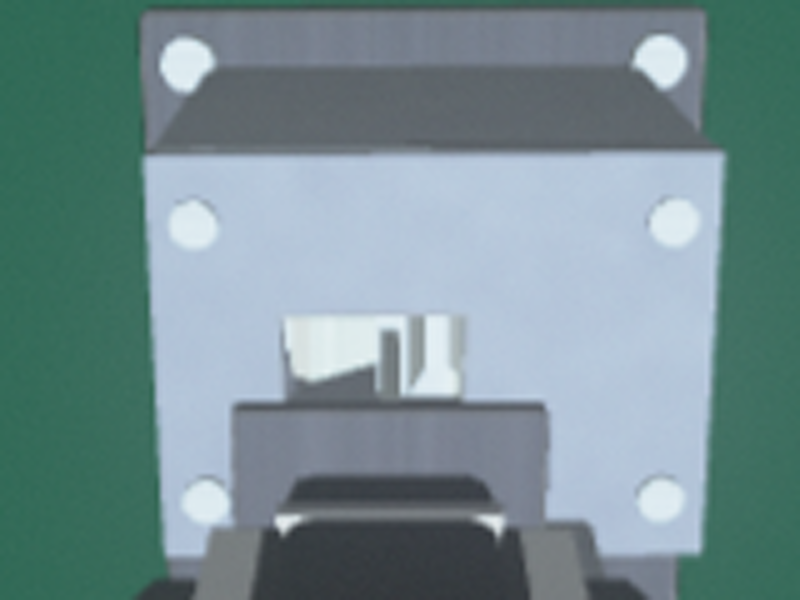

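```bash
python3 - <<'E'
from h import *
im,d,p,e=load("w5")
S=np.array([cr(u,v,5,180,130,p,92) for u,v in((283,316),(466,316))]);print(np.round(S,1),np.linalg.norm(S[0]-S[1]))
o=S.mean(0)[:2]-R@[-9,7];print("o",o,"TCP fix",(e[:2]-o)@R)
for z in(95,96.1,97.5): print("tip centre fix",(cr(390,330,5,180,130,p,z)[:2]-o)@R-[0,5])
for u in(233,546): print("flange",(cr(u,405,5,180,130,p,156.1)[:2]-o)@R)
for u in(424,456): print("tooth",(cr(u,350,5,180,130,p,83)[:2]-o)@R)
E
```

```text
[[564.8 140.6  92. ]
 [591.8 144.5  92. ]] 27.294403319845625
o [588.18871166 136.92946717] TCP fix [-7.31081285  2.24246755]
tip centre fix [-6.68627176  0.79953629]
tip centre fix [-6.68594949  1.16568405]
tip centre fix [-6.68553932  1.63169029]
flange [-23.73290436  17.53403542]
flange [10.29583566 17.55518339]
tooth [-1.37890983 -1.48271135]
tooth [ 3.61808213 -1.47959875]
```

```bash
python3 -m jog '[-0.6,0.8,0,0,10,-0.6,0.8,6,0,10,-0.6,0.8,12,0,10,-0.6,0.8,18,0,10,-0.6,0.8,23,0,10,-0.6,0.8,23,0,10]'; python3 -m jog '[0,0,0,0,10]'
```

```text
clock: 5.98
eef_pos: [582.1, 138.8, 332.9]
tool_rot: [3.136, 0.001, 1.711]
force: [-11.1, -2.4, 49.8]
width: 21.3
clock: 6.07
eef_pos: [582.0, 138.7, 332.9]
tool_rot: [3.136, 0.001, 1.711]
force: [-11.7, -3.6, 49.1]
width: 21.3
```

```bash
python3 -m jog '[0,0,-10,0,10,0,0,-18,0,10,0,0,-18,0,10,0,0,-18,0,10,0,0,-18,0,10]'
python3 - <<'E'
from h import *
im,d,p=look("wrist","w6");crop(im,180,130,160,120,5,"w6c.png")
E
```

```text
clock: 6.48
eef_pos: [581.3, 137.4, 342.5]
tool_rot: [-3.14, 0.0, 1.711]
force: [-0.3, -0.5, -1.8]
width: 20.9
moved 0.08 [581.3 137.4 342.5] [-3.1397e+00  2.0000e-04  1.7112e+00]
```

View pics/w6c.png

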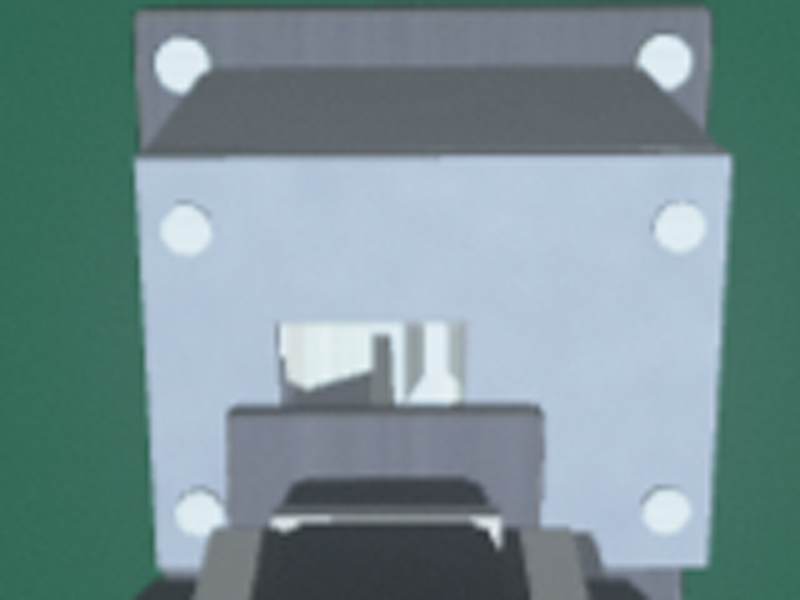

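```bash
python3 - <<'E'
from h import *
p=camera_params("scene");o=np.array([588.2,136.8])
for th in(-.25,-.1,0,.05,.2):
  P=[np.r_[o+R@[62*np.sin(th),-151],55+62*np.cos(th)],np.r_[o+R@[0,-151],55]]
  print(th,((proj(np.array(P),p)-[225,150])*7+3).round(0).tolist())
print(((proj(np.array([np.r_[o+R@[0,-140],105]]),p)-[225,150])*7+3))
im,d,p,e=load("w6")
cv2.imwrite("pics/w6z.png",cv2.convertScaleAbs(cv2.resize(im[185:220,228:280],None,fx=14,fy=14,interpolation=2),alpha=1.4,beta=-110))
E
```

```text
-0.25 [[220.0, 344.0], [250.0, 471.0]]
-0.1 [[237.0, 361.0], [250.0, 471.0]]
0 [[248.0, 374.0], [250.0, 471.0]]
0.05 [[254.0, 380.0], [250.0, 471.0]]
0.2 [[271.0, 402.0], [250.0, 471.0]]
[[275.71297374 375.70104735]]
```

View pics/w6z.png

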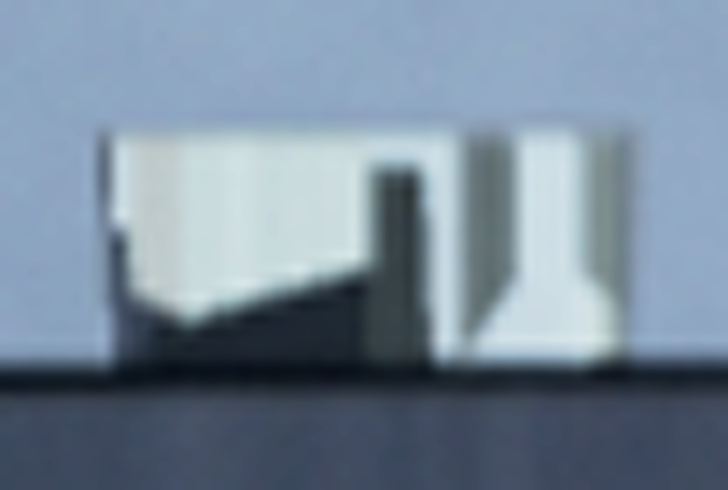

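```bash
python3 - <<'E'
from h import *
im,d,p,e=load("w6");q=load("w5");o=np.array([588.2,136.9])
def fx(u,v,s,x0,y0,z,p=p): return (cr(u,v,s,x0,y0,p,z)[:2]-o)@R
print("TCP",(e[:2]-o)@R)
for z in(88,90,92,94): print(z,"tip",fx(395,168,14,228,185,z)-[0,5])
for z in(148,150.2,152,154): a,b=fx(226,408,5,180,130,z),fx(543,407,5,180,130,z); print(z,"flange",b[0]-a[0],(a+b)/2-[0,17])
print("slot",fx(106,130,14,228,185,92),fx(632,130,14,228,185,92))
# edges subpixel of flange rows
for tag in("w5","w6"):
  im,d,p,e=load(tag); g=cv2.cvtColor(im,6).astype(float)
  print(tag,"depth flange",np.round(d[216:224:2,240:276:8],1).tolist(), "handle", np.round(d[236,240:276:9],1))
E
```

```text
TCP [-6.74974059  1.45167803]
88 tip [-7.83222828 -1.11803658]
90 tip [-7.81650774 -0.4455942 ]
92 tip [-7.80078721  0.22684818]
94 tip [-7.78506667  0.89929056]
148 flange 34.94660743514921 [-6.96472133 -1.41259418]
150.2 flange 34.47715106120522 [-6.95274696 -0.55915471]
152 flange 34.093050391614476 [-6.94294974  0.13911394]
154 flange 33.66627186984722 [-6.93206394  0.91496801]
slot [-22.80497035   7.29676178] [4.50766014 7.31750422]
w5 depth flange [[170.1999969482422, 169.39999389648438, 170.5, 168.8000030517578, 169.6999969482422], [169.8000030517578, 169.39999389648438, 169.6999969482422, 169.60000610351562, 168.6999969482422], [170.10000610351562, 168.5, 170.6999969482422, 170.10000610351562, 168.89999389648438], [171.3000030517578, 170.6999969482422, 170.6999969482422, 170.39999389648438, 170.3000030517578]] handle [154.3 154.3 154.3 155.3]
w6 depth flange [[169.10000610351562, 169.3000030517578, 168.1999969482422, 169.60000610351562, 169.10000610351562], [170.89999389648438, 167.6999969482422, 169.3000030517578, 170.6999969482422, 169.60000610351562], [170.1999969482422, 170.60000610351562, 170.60000610351562, 170.89999389648438, 170.1999969482422], [169.8000030517578, 170.39999389648438, 170.8000030517578, 171.3000030517578, 171.1999969482422]] handle [154.7 154.3 154.1 155.1]
```

```bash
python3 -m jog '[0,-6.7,0,0,10,0.2,-6.7,0,0,10,0.2,-6.7,6,0,10,0.2,-6.7,12,0,10,0.2,-6.7,12,0,10]'; python3 -m jog '[0,0,3,0,10,0,0,6,0,10,0,0,6,0,10,0,0,6,0,10]'
```

```text
clock: 6.95
eef_pos: [574.4, 136.6, 330.1]
tool_rot: [-3.139, 0.0, 1.711]
force: [-0.9, -0.9, -1.2]
width: 21.4
clock: 7.28
eef_pos: [574.9, 136.9, 325.5]
tool_rot: [-3.141, 0.0, 1.711]
force: [0.3, 0.0, -1.2]
width: 21.1
```

```bash
python3 -m jog '[0,3,0,0,10,0,6,0,0,10,0,9,0,0,10,0,12,0,0,10,0,14,0,0,10,0,16,0,0,10,0,17,0,0,10,0,17,0,0,10,0,17,0,0,10]'; python3 - <<'E'
from h import *
im,d,p=look("wrist","w7");crop(im,180,130,160,120,5,"w7c.png")
im,d,p=look("scene","s7");crop(im,225,150,115,105,7,"s7c.png")
E
```

```text
clock: 8.03
eef_pos: [591.5, 139.2, 325.3]
tool_rot: [-3.14, 0.0, 1.711]
force: [-5.3, -1.2, -2.3]
width: 21.4
moved 0.02 [591.5 139.2 325.3] [-3.1405e+00  2.0000e-04  1.7113e+00]
moved 0.0 [591.4 139.1 325.3] [-3.1405e+00  2.0000e-04  1.7113e+00]
```

View pics/w7c.png

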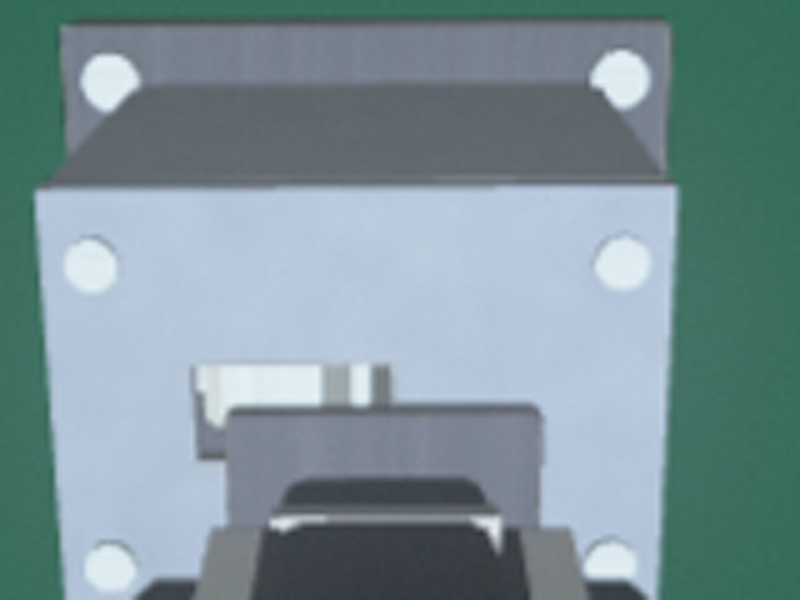

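View pics/s7c.png

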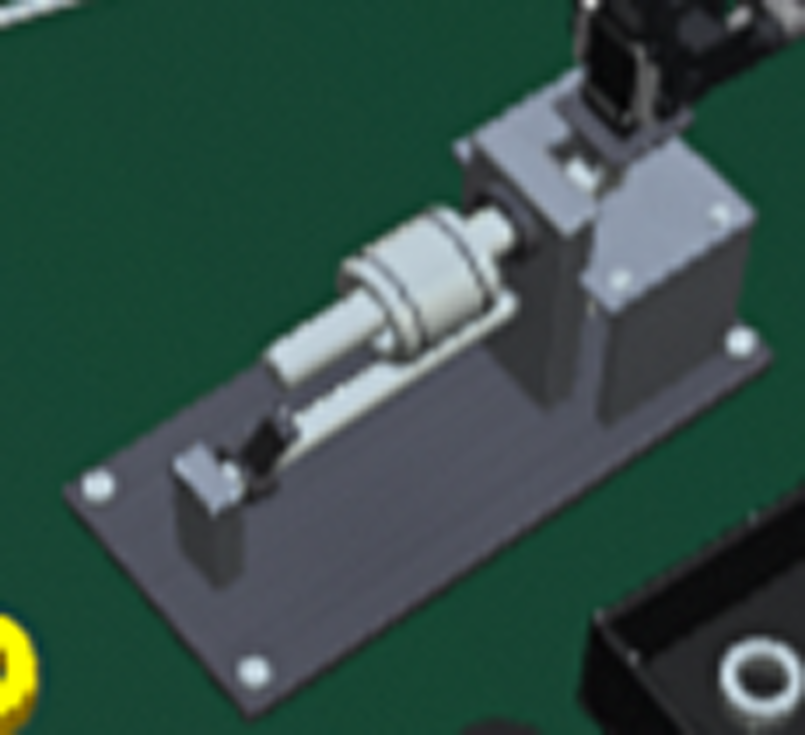

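```bash
python3 -m jog '[0,-1.5,0,0,10,0,-1.5,-8,0,10,0,-1.5,-15,0,10,0,-1.5,-15,0,10,0,-9,-15,0,10,0,-17,-15,0,10,0,-17,-15,0,10,0,-17,-15,0,10,0,-17,-10,0,10,0,-17,-5,0,10,0,-17,0,0,10,0,-17,0,0,10]'; python3 -m jog '[0,0,0,0,10]'
```

```text
clock: 9.13
eef_pos: [574.6, 136.6, 324.1]
tool_rot: [-3.139, 0.0, 1.711]
force: [-0.7, 0.0, -1.1]
width: 21.8
clock: 9.22
eef_pos: [574.8, 136.8, 325.0]
tool_rot: [-3.14, 0.0, 1.711]
force: [-0.1, 1.1, -1.7]
width: 21.4
```

```bash
python3 -m jog '[0,3,0,0,10,0,6,0,0,10,0,9,0,0,10,0,12,0,0,10,0,14,0,0,10,0,16,0,0,10,0,17,0,0,10,0,17,0,0,10,0,17,0,0,10]'; python3 - <<'E'
from h import *
im,d,p=look("scene","s8");crop(im,225,150,115,105,7,"s8c.png")
o=np.array([588.2,136.8])
for th in(.3,.35,.4,.9,1,1.1,1.4,1.5,1.571,1.65):
  P=[np.r_[o+R@[62*np.sin(th),-151],55+62*np.cos(th)],np.r_[o+R@[0,-151],55]]
  print(th,((proj(np.array(P),p)-[225,150])*7+3).round(0).tolist())
E
```

```text
clock: 9.97
eef_pos: [591.5, 139.2, 325.4]
tool_rot: [-3.141, 0.0, 1.711]
force: [-4.9, 0.1, -0.7]
width: 21.2
moved 0.0 [591.5 139.2 325.4] [-3.1405e+00  2.0000e-04  1.7113e+00]
0.3 [[283.0, 418.0], [250.0, 471.0]]
0.35 [[288.0, 425.0], [250.0, 471.0]]
0.4 [[294.0, 434.0], [250.0, 471.0]]
0.9 [[340.0, 516.0], [250.0, 471.0]]
1 [[346.0, 532.0], [250.0, 471.0]]
1.1 [[352.0, 547.0], [250.0, 471.0]]
1.4 [[362.0, 585.0], [250.0, 471.0]]
1.5 [[363.0, 596.0], [250.0, 471.0]]
1.571 [[363.0, 603.0], [250.0, 471.0]]
1.65 [[362.0, 609.0], [250.0, 471.0]]
```

View pics/s8c.png

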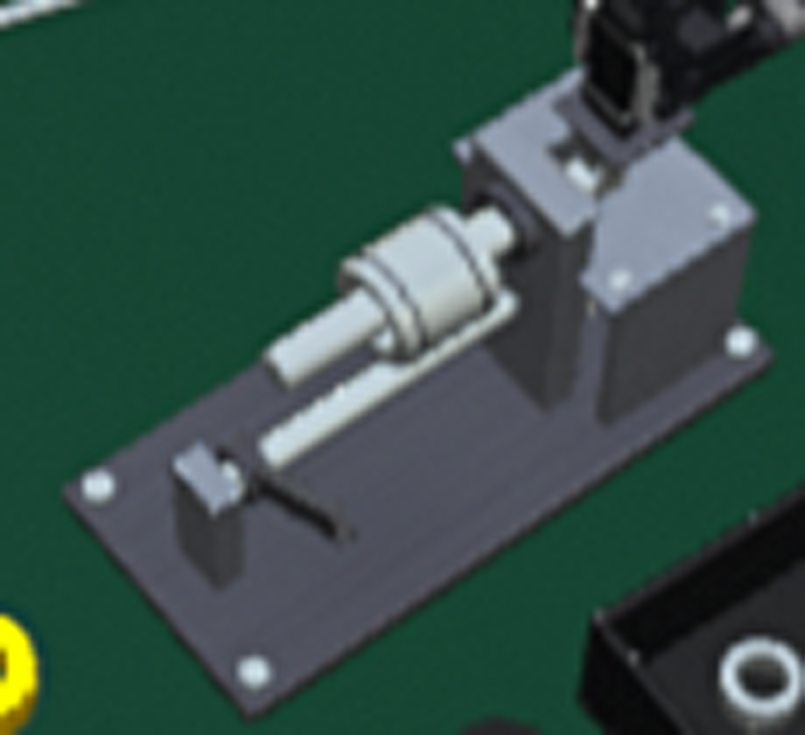

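```bash
python3 -m jog '[0,-1.5,0,0,10,0,-1.5,-8,0,10,0,-1.5,-15,0,10,0,-1.5,-15,0,10,0,-9,-15,0,10,0,-17,-15,0,10,0,-17,-15,0,10,0,-17,-15,0,10,0,-17,-10,0,10,0,-17,-5,0,10,0,-17,0,0,10,0,-17,0,0,10,0,-17,0,0,10]'; python3 -m jog '[0,3,0,0,10,0,6,0,0,10,0,9,0,0,10,0,12,0,0,10,0,14,0,0,10,0,15.5,0,0,10,0,16.5,0,0,10,0,16.5,0,0,10,0,16.5,0,0,10]';python3 - <<'E'
from h import *
im,d,p=look("scene","s9");crop(im,225,150,115,105,7,"s9c.png")
E
```

```text
clock: 11.1
eef_pos: [574.8, 136.8, 324.9]
tool_rot: [-3.14, 0.0, 1.711]
force: [-0.0, 0.9, -1.5]
width: 21.1
clock: 11.85
eef_pos: [591.1, 139.1, 325.4]
tool_rot: [-3.141, 0.0, 1.711]
force: [-4.4, -0.9, -2.1]
width: 21.6
moved 0.0 [591.1 139.1 325.4] [-3.1411e+00  1.0000e-04  1.7112e+00]
```

View pics/s9c.png

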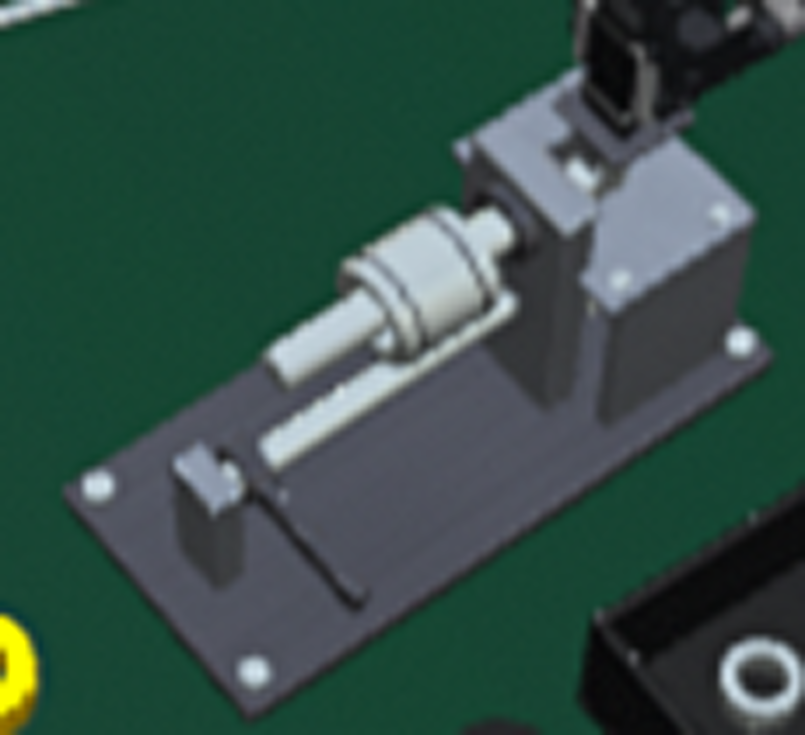

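```bash
python3 -m jog '[0,-2,0,0,10,0,-2,-20,0,10,0,-2,-50,0,10,0,-2,-80,0,10,0,-2,-80,0,10,-391.9,-133.7,-80,20.1,10,-391.9,-133.7,-80,20.1,10,-391.9,-133.7,-80,20.1,10,-391.9,-133.7,-80,20.1,10,-391.9,-133.7,-80,20.1,10,-391.9,-133.7,-80,20.1,10,-391.9,-133.7,-80,20.1,10,-391.9,-133.7,-80,20.1,10,-391.9,-133.7,-80,20.1,10,-391.9,-133.7,-80,20.1,10,-391.9,-133.7,-80,20.1,10,-391.9,-133.7,-80,20.1,10,-391.9,-133.7,-80,20.1,10,-391.9,-133.7,-80,20.1,10]'; python3 -m jog '[0,0,0,0,10,0,0,20,0,10,0,0,45,0,10,0,0,45,0,10,0,0,45,0,10]'
python3 - <<'E'
from h import *
im,d,p=look("wrist","w9");crop(im,180,130,160,120,5,"w9c.png")
E
```

```text
clock: 13.48
eef_pos: [514.6, -266.2, 406.0]
tool_rot: [3.14, -0.001, 1.363]
force: [0.6, 0.2, -1.6]
width: 21.7
clock: 13.9
eef_pos: [513.8, -266.4, 360.1]
tool_rot: [-3.139, -0.001, 1.363]
force: [-0.3, -1.2, 0.1]
width: 21.4
moved 1.09 [ 513.8 -266.4  360.1] [-3.1392e+00 -8.0000e-04  1.3625e+00]
```

View pics/w9c.png

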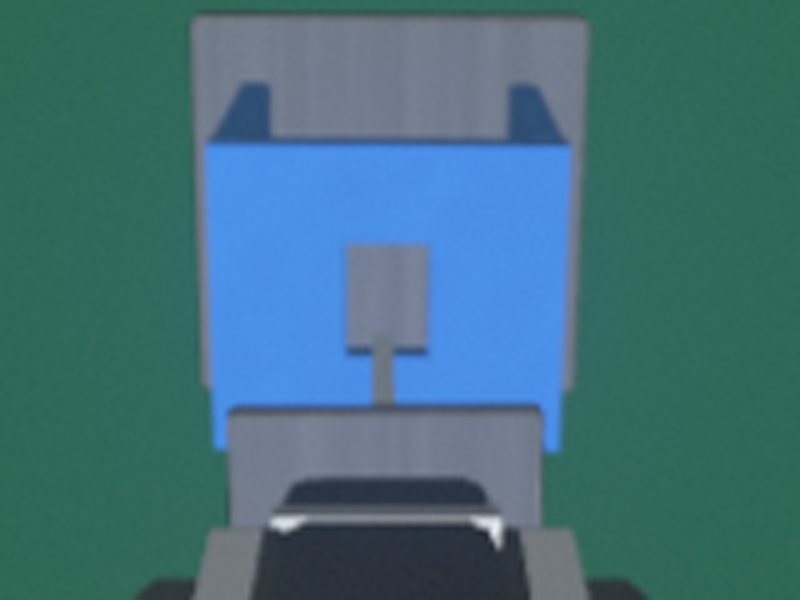

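```bash
python3 - <<'E'
from h import *
im,d,p,e=load("w9");a=-.21;Q=np.array([[np.cos(a),-np.sin(a)],[np.sin(a),np.cos(a)]])
h=np.mean([cr(u,v,5,180,130,p,72) for u,v in((346,245),(430,245),(428,352),(347,352))],0);print("hole",h, (cr(346,245,5,180,130,p,72)-cr(347,352,5,180,130,p,72)))
t=cr(383,335,5,180,130,p,108.6);print("tip centre rel hole, stand axes",(t[:2]-h[:2])@Q-[0,5],"TCP rel hole",(e[:2]-h[:2])@Q)
print("flange",[ (cr(u,408,5,180,130,p,168.6)[:2]-h[:2])@Q-[0,17] for u in(228,543)])
E
```

```text
hole [ 512.91386703 -268.23395368   72.        ] [ 3.87959812 18.58786565  0.        ]
tip centre rel hole, stand axes [-0.57546815  0.83850083] TCP rel hole [0.50260173 1.95522995]
flange [array([-16.9860435 ,   0.53850072]), array([17.11015346,  0.68941345])]
```

```bash
python3 -m jog '[-0.8,0,15,0,10,-0.8,0,30,0,10,-0.8,0,50,0,10,-0.8,0,70,0,10,-0.8,0,85,0,10,-0.8,0,92,0,10,-0.8,0,95,0,10,-0.8,0,95,0,10,-0.8,0,95,0,10]'
```

```text
clock: 14.7
eef_pos: [514.3, -268.5, 267.0]
tool_rot: [3.139, 0.0, 1.361]
force: [-0.2, -0.3, -0.6]
width: 21.5
```

```bash
python3 -m jog '[0,0,1,0,10,0,0,1.5,0,10,0,0,1.5,0,10]'
```

```text
clock: 14.95
eef_pos: [513.7, -268.5, 264.8]
tool_rot: [3.141, 0.0, 1.36]
force: [1.2, 0.0, -0.8]
width: 21.5
```

```bash
python3 -m jog '[0,0,1.5,0,10,0,0,1.5,0,10,0,0,1.5,0,10]'; python3 -m jog '[0,0,0,0,22,0,0,0,0,26,0,0,0,0,40,0,0,0,0,60,0,0,0,0,60,0,0,0,0,60]'; python3 -m jog '[0,0,-20,0,60,0,0,-50,0,60,0,0,-90,0,60,0,0,-130,0,60,0,0,-160,0,60,0,0,-160,0,60,0,0,-160,0,60]';python3 - <<'E'
from h import *
im,d,p=look("wrist","w10");crop(im,180,100,160,120,5,"w10c.png")
E
```

```text
clock: 15.2
eef_pos: [513.8, -268.5, 264.0]
tool_rot: [3.14, 0.001, 1.36]
force: [-1.7, 0.9, 6.8]
width: 21.1
clock: 15.7
eef_pos: [513.6, -268.3, 262.6]
tool_rot: [-3.141, -0.0, 1.36]
force: [0.0, 0.2, 0.9]
width: 60.1
clock: 16.28
eef_pos: [513.9, -268.5, 424.6]
tool_rot: [3.137, 0.001, 1.36]
force: [0.2, -0.9, -1.1]
width: 59.8
moved 1.76 [ 513.9 -268.5  424.6] [3.1375e+00 1.1000e-03 1.3603e+00]
```

View pics/w10c.png

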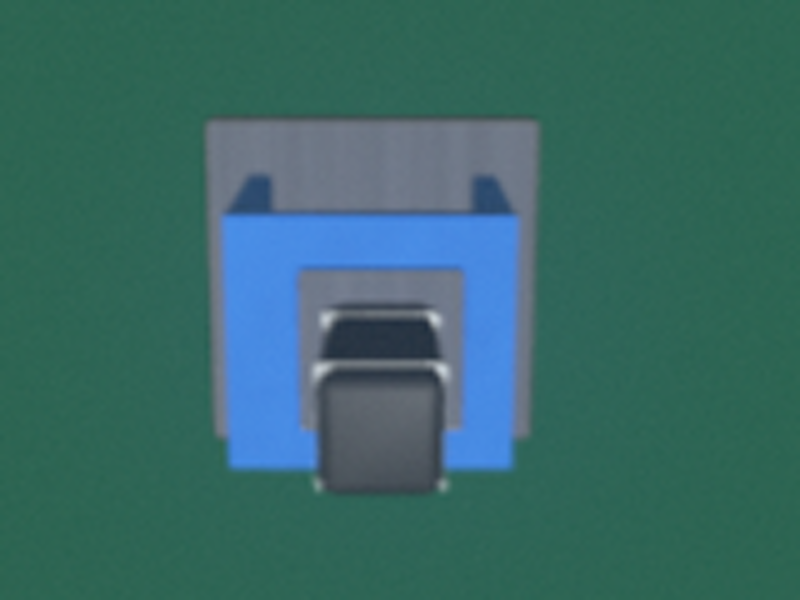

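```bash
python3 -m jog '[340.5,14.1,25,-20.2,65,340.5,14.1,25,-20.2,65,340.5,14.1,25,-20.2,65,340.5,14.1,25,-20.2,65,340.5,14.1,25,-20.2,65,340.5,14.1,25,-20.2,65,340.5,14.1,25,-20.2,65,340.5,14.1,25,-20.2,65,340.5,14.1,25,-20.2,65,340.5,14.1,25,-20.2,65,340.5,14.1,25,-20.2,65,340.5,14.1,25,-20.2,65,340.5,14.1,25,-20.2,65,340.5,14.1,25,-20.2,65]';python3 - <<'E'
from h import *
im,d,p=look("wrist","w11");crop(im,180,60,160,140,5,"w11c.png")
E
```

```text
clock: 17.5
eef_pos: [598.3, 59.8, 397.5]
tool_rot: [-3.141, 0.001, 1.71]
force: [0.1, -0.6, -0.1]
width: 65.1
moved 0.31 [598.3  59.8 397.5] [-3.1409e+00  8.0000e-04  1.7102e+00]
```

View pics/w11c.png

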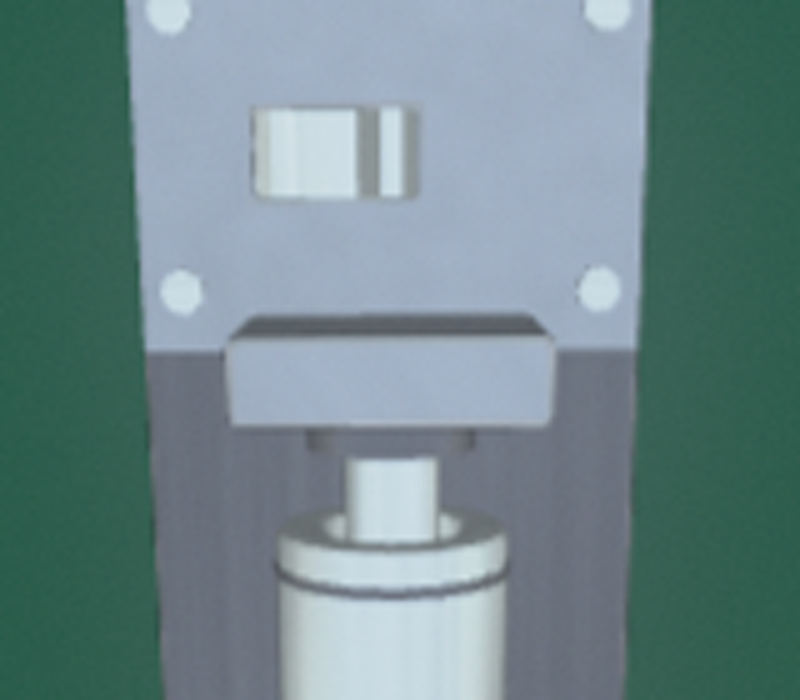

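```bash
python3 - <<'E'
from h import *
im,d,p,e=load("w11");o=np.array([588.2,136.8]);P=pts(d,p)
S=P[150:260,225:295].reshape(-1,3);F=np.c_[(S[:,:2]-o)@R,S[:,2]]
k=F[(F[:,2]>114)&(F[:,2]<125)&(F[:,1]<-45)]
print(len(k),np.percentile(k,[0.5,2,50,98,99.5],axis=0).round(1))
k=F[(F[:,2]>101)&(F[:,2]<125)&(F[:,1]<-58)];print(np.percentile(k,[.5,2,50,98,99.5],axis=0).round(1))
print("TCP",(e[:2]-o)@R)
crop(im,200,150,120,100,6,"w11d.png")
E
```

```text
1690 [[-1.480e+01 -9.970e+01  1.141e+02]
 [-1.400e+01 -9.890e+01  1.143e+02]
 [ 1.000e-01 -7.830e+01  1.190e+02]
 [ 1.410e+01 -5.930e+01  1.214e+02]
 [ 1.490e+01 -4.530e+01  1.218e+02]]
[[-1.940e+01 -1.385e+02  1.020e+02]
 [-1.830e+01 -1.359e+02  1.046e+02]
 [ 1.000e-01 -8.390e+01  1.155e+02]
 [ 1.810e+01 -6.020e+01  1.211e+02]
 [ 1.920e+01 -5.850e+01  1.217e+02]]
TCP [ -0.86162917 -77.65742839]
```

View pics/w11d.png

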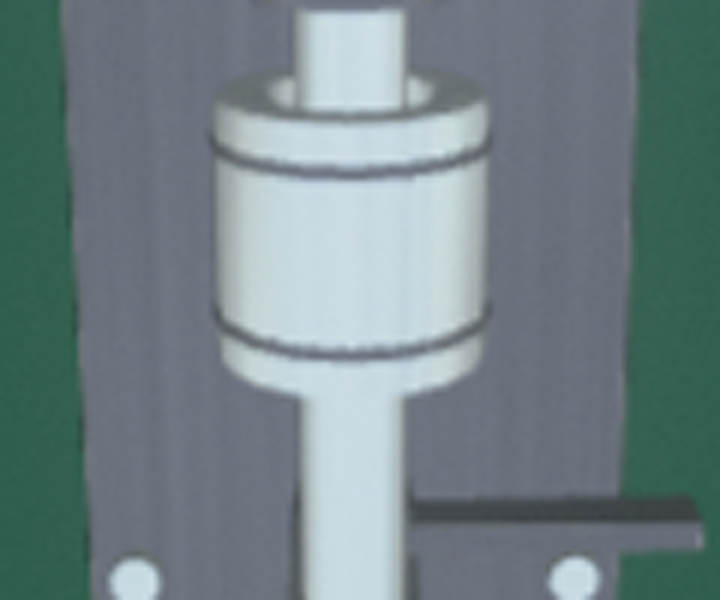

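```bash
python3 -m jog '[-1.5,1,40,0,65,-1.5,1,80,0,65,-1.5,1,115,0,65,-1.5,1,135,0,65,-1.5,1,144,0,65,-1.5,1,144,0,65,-1.5,1,144,0,65,-1.5,1,144,0,65]'; python3 -m jog '[0,0,0,0,50,0,0,0,0,42,0,0,0,0,36,0,0,0,0,36,0,0,0,0,36,0,0,0,0,36]'; python3 - <<'E'
from h import *
e=read_state()["eef_pos"];print((e[:2]-[588.2,136.8])@R)
E
```

```text
clock: 18.22
eef_pos: [600.6, 60.3, 255.5]
tool_rot: [3.138, -0.0, 1.713]
force: [-0.2, 0.2, 0.3]
width: 65.1
clock: 18.72
eef_pos: [600.0, 60.4, 255.4]
tool_rot: [3.14, 0.0, 1.713]
force: [-2.4, -1.0, 6.2]
width: 38.3
[  0.85112493 -77.30170597]
```

```bash
python3 -m jog '[0,0,-2,0,36,0,0,-4,0,36,0,0,-4,0,36,0,0,-4,0,36]'; python3 - <<'E'
from h import *
im,d,p=look("wrist","w12");crop(im,180,150,160,140,5,"w12c.png")
im,d,p=look("scene","s12");crop(im,225,140,115,105,7,"s12c.png")
E
```

```text
clock: 19.05
eef_pos: [599.7, 60.3, 257.8]
tool_rot: [3.141, -0.0, 1.713]
force: [0.1, -0.2, -1.2]
width: 37.7
moved 0.16 [599.7  60.3 257.8] [ 3.1414 -0.      1.713 ]
moved 0.0 [599.6  60.3 257.7] [-3.1415 -0.      1.713 ]
```

View pics/w12c.png

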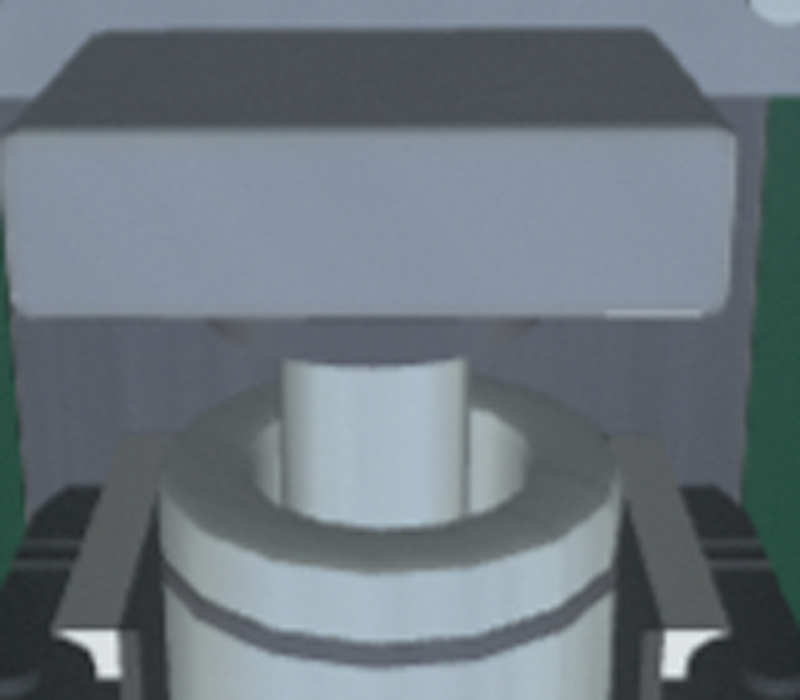

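View pics/s12c.png

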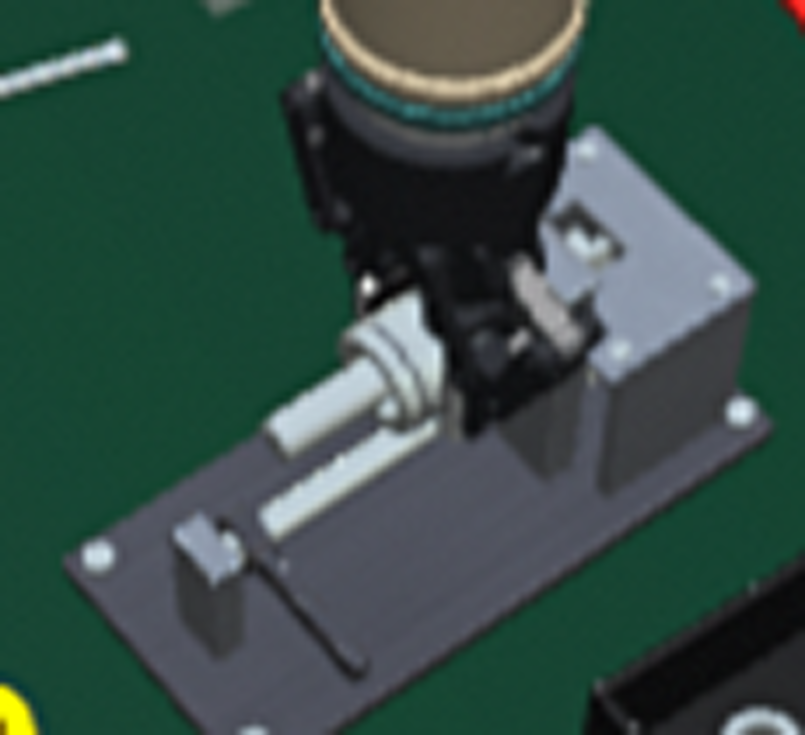

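```bash
python3 -m jog '[0,-0.8,-0.8,0,36,-5,-0.8,-0.8,0,36,-15,-0.8,-0.8,0,36,-28,-0.8,-0.8,0,36,-41,-0.8,-0.8,0,36,-41,-0.8,-0.8,0,36]'; python3 -m jog '[-13,0,0,0,36,-26,0,0,0,36,-39,0,0,0,36,-52,0,0,0,36,-65,0,0,0,36,-74,0,0,0,36,-74,0,0,0,36,-74,0,0,0,36]'; python3 - <<'E'
from h import *
e=read_state()["eef_pos"];print((e[:2]-[588.2,136.8])@R)
im,d,p=look("scene","s13");crop(im,205,130,135,115,6,"s13c.png")
E
```

```text
clock: 19.65
eef_pos: [605.1, 14.2, 258.2]
tool_rot: [-3.141, 0.004, 1.707]
force: [-0.3, -0.5, -2.6]
width: 37.9
clock: 20.32
eef_pos: [615.2, -54.3, 258.4]
tool_rot: [3.142, -0.0, 1.712]
force: [0.1, -0.5, -1.8]
width: 37.9
[  -0.36142983 -192.97602215]
moved 0.0 [615.2 -54.3 258.4] [ 3.1416e+00 -3.0000e-04  1.7116e+00]
```

View pics/s13c.png

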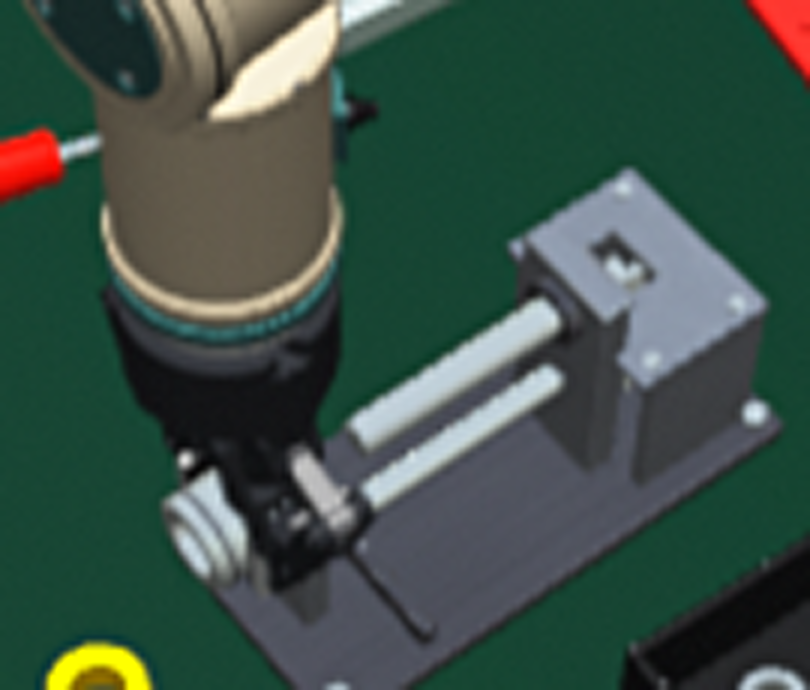

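```bash
python3 -m jog '[0,0,-15,0,36,0,0,-45,0,36,0,0,-80,0,36,0,0,-110,0,36,330.2,-120.9,-110,9.9,36,330.2,-120.9,-110,9.9,36,330.2,-120.9,-110,9.9,36,330.2,-120.9,-110,9.9,36,330.2,-120.9,-110,9.9,36,330.2,-120.9,-110,9.9,36,330.2,-120.9,-110,9.9,36,330.2,-120.9,-110,9.9,36,330.2,-120.9,-110,9.9,36,330.2,-120.9,-110,9.9,36,330.2,-120.9,-110,9.9,36,330.2,-120.9,-110,9.9,36,330.2,-120.9,-110,9.9,36,330.2,-120.9,-110,9.9,36]'; python3 -m jog '[0,0,0,0,36,0,0,0,0,36]'; python3 - <<'E'
from h import *
im,d,p=look("wrist","w14")
E
```

```text
clock: 21.87
eef_pos: [449.3, 254.9, 368.5]
tool_rot: [3.141, 0.001, 1.538]
force: [0.2, -0.5, -2.2]
width: 37.5
clock: 22.03
eef_pos: [449.1, 255.4, 368.5]
tool_rot: [3.142, 0.0, 1.539]
force: [-0.2, 1.0, -2.3]
width: 38.0
moved 0.16 [449.1 255.4 368.5] [3.1416e+00 2.0000e-04 1.5386e+00]
```

View pics/w14.png

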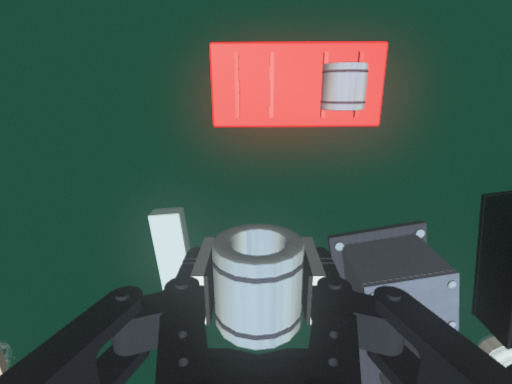

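```bash
python3 - <<'E'
from h import *
im,d,p,e=load("w14");crop(im,205,35,190,100,4,"w14c.png")
b=im.astype(int);m=((b[...,2]-b[...,1]>90)&(b[...,2]-b[...,0]>90)).astype(np.uint8);m[140:]=0;m=cv2.morphologyEx(m,3,np.ones((15,15)))
c=max(cv2.findContours(m,0,2)[0],key=cv2.contourArea)
Q=np.array([ray(*q[0],p,12)[:2] for q in c],np.float32);r=cv2.minAreaRect(Q);print(r,cv2.boxPoints(r))
E
```

```text
((490.3064880371094, 336.3515625), (79.29840087890625, 168.18673706054688), 88.4346923828125) [[405.16144 299.01428]
 [573.2854  294.42004]
 [575.45154 373.68884]
 [407.32758 378.28308]]
```

View pics/w14c.png

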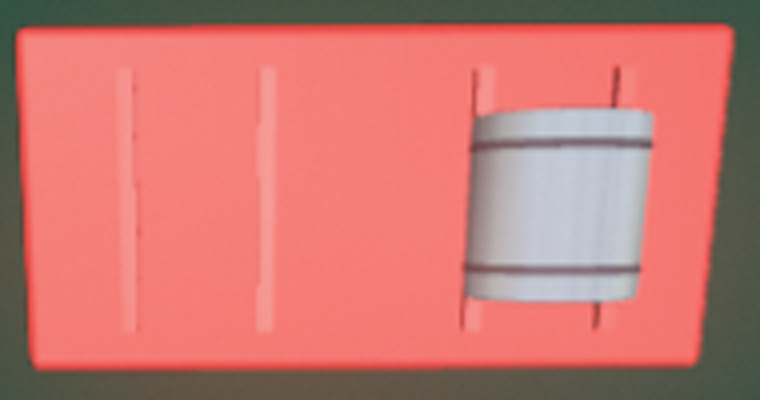

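```bash
python3 - <<'E'
from h import *
im,d,p,e=load("w14")
for z in (12,17):
  for v in(80,200,320): print(z,[np.round(cr(u,v,4,205,35,p,z)[:2],1).tolist() for u in (117,135,260,275)])
print([np.round(cr(u,v,4,205,35,p,17)[:2],1).tolist() for u,v in((126,68),(268,68),(128,332),(266,332))])
# held sleeve axis relative TCP: depth
P=pts(d,p);S=P[225:345,205:312].reshape(-1,3);a=np.pi/2-1.5386
Q=np.array([[np.cos(-a),-np.sin(-a)],[np.sin(-a),np.cos(-a)]])
F=np.c_[(S[:,:2]-e[:2])@Q,S[:,2]];k=F[(F[:,2]>222)&(F[:,2]<245)&(abs(F[:,0])<12)];print(np.percentile(k,[1,5,50,95,99],axis=0).round(1))
E
```

```text
12 [[430.7, 365.9], [434.9, 365.8], [464.5, 364.9], [468.0, 364.8]]
12 [[429.3, 339.0], [433.6, 338.9], [464.0, 338.0], [467.6, 337.9]]
12 [[427.8, 310.6], [432.2, 310.5], [463.4, 309.6], [467.2, 309.5]]
17 [[431.0, 365.4], [435.2, 365.3], [464.3, 364.4], [467.8, 364.3]]
17 [[429.6, 338.9], [433.9, 338.8], [463.8, 337.9], [467.4, 337.8]]
17 [[428.1, 311.0], [432.6, 310.9], [463.3, 309.9], [467.0, 309.8]]
[[433.2, 367.9], [466.2, 366.9], [430.7, 308.0], [464.7, 307.0]]
[[-1.180e+01 -2.080e+01  2.249e+02]
 [-1.070e+01 -1.850e+01  2.288e+02]
 [ 1.000e-01  1.600e+00  2.330e+02]
 [ 1.080e+01  1.690e+01  2.346e+02]
 [ 1.180e+01  1.730e+01  2.351e+02]]
```

```bash
python3 -m jog '[35,-1.5,0,0,36,70,-3,0,0,36,84.2,-3,0,0,36,84.2,-3,20,0,36,84.2,-3,55,0,36,84.2,-3,95,0,36,84.2,-3,130,0,36,84.2,-3,150,0,36,84.2,-3,150,0,36,84.2,-3,150,0,36,84.2,-3,150,0,36]';python3 - <<'E'
from h import *
im,d,p=look("wrist","w15");im,d,p=look("scene","s15");crop(im,310,90,90,90,8,"s15c.png")
E
```

```text
clock: 23.0
eef_pos: [448.9, 340.9, 219.8]
tool_rot: [3.14, -0.002, 1.54]
force: [1.0, 0.6, -1.4]
width: 37.9
moved 0.56 [448.9 340.9 219.8] [ 3.1399e+00 -1.7000e-03  1.5401e+00]
moved 0.0 [449.  341.  220.3] [ 3.1392e+00 -2.3000e-03  1.5399e+00]
```

View pics/w15.png

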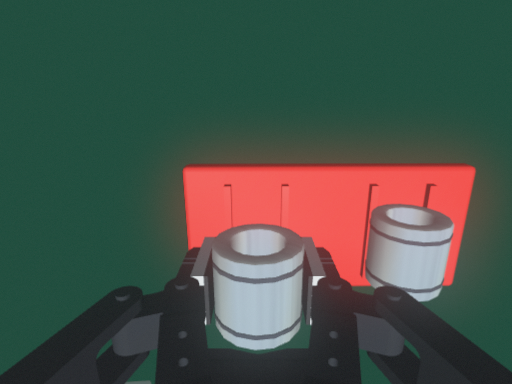

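View pics/s15c.png

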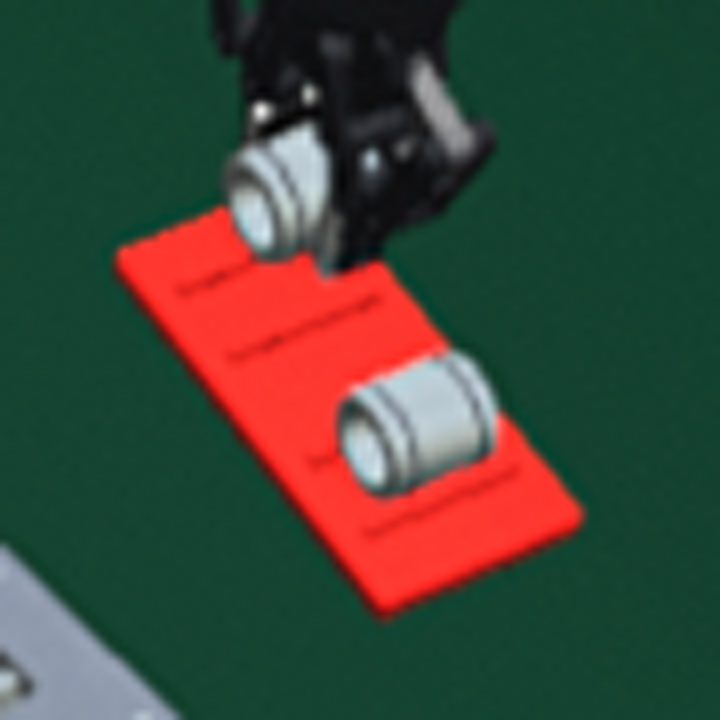

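```bash
python3 -m jog '[-0.6,0,10,0,36,-0.6,0,20,0,36,-0.6,0,27,0,36,-0.6,0,31,0,36,-0.6,0,31,0,36,-0.6,0,31,0,36]'; python3 -m jog '[0,0,1,0,36,0,0,2,0,36,0,0,2,0,36,0,0,2,0,36]'
```

```text
clock: 23.6
eef_pos: [448.1, 339.8, 187.0]
tool_rot: [-3.141, 0.0, 1.54]
force: [1.1, 0.7, -1.9]
width: 38.1
clock: 23.93
eef_pos: [448.2, 339.9, 186.2]
tool_rot: [3.141, -0.0, 1.54]
force: [-1.3, -1.3, 5.0]
width: 37.6
```

```bash
python3 -m jog '[0,0,0,0,40,0,0,0,0,44,0,0,0,0,48,0,0,0,0,52,0,0,0,0,52,0,0,0,0,52]'; python3 -m jog '[0,0,-15,0,52,0,0,-35,0,52,0,0,-70,0,52,0,0,-110,0,52,0,0,-150,0,52,0,0,-190,0,52,-80,0,-190,0,52,-80,0,-190,0,52,-80,0,-190,0,52,-80,0,-190,0,52,-80,0,-190,0,52]';python3 - <<'E'
from h import *
im,d,p=look("wrist","w16");im,d,p=look("scene","s16");crop(im,310,90,90,90,8,"s16c.png");im,d,p=look("top","t16")
E
```

```text
clock: 24.43
eef_pos: [448.2, 339.8, 185.4]
tool_rot: [-3.142, 0.0, 1.54]
force: [0.3, -0.2, 0.9]
width: 51.8
clock: 25.35
eef_pos: [445.9, 260.0, 375.7]
tool_rot: [3.141, -0.001, 1.54]
force: [-0.2, 0.1, 0.1]
width: 52.2
moved 0.76 [445.9 260.  375.7] [ 3.1412e+00 -9.0000e-04  1.5397e+00]
moved 0.0 [445.7 260.8 375.6] [ 3.1414e+00 -1.2000e-03  1.5411e+00]
moved 0.0 [445.6 261.1 375.4] [-3.1415e+00 -1.1000e-03  1.5419e+00]
```

View pics/w16.png

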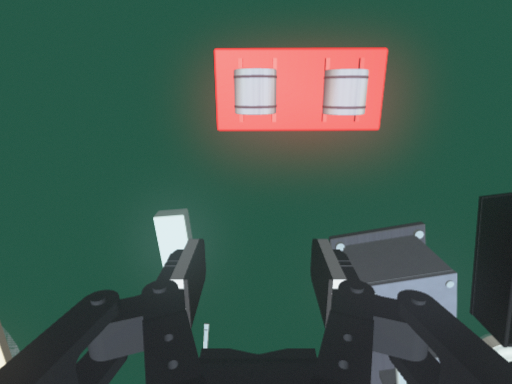

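View pics/s16.png

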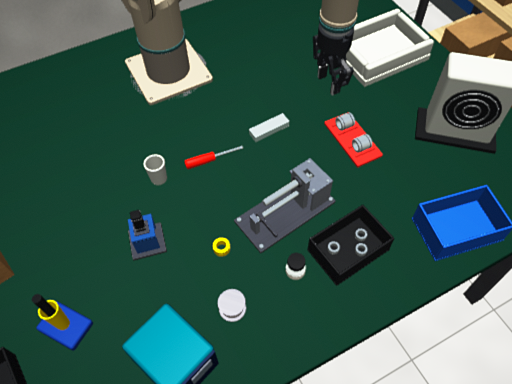

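View pics/s16c.png

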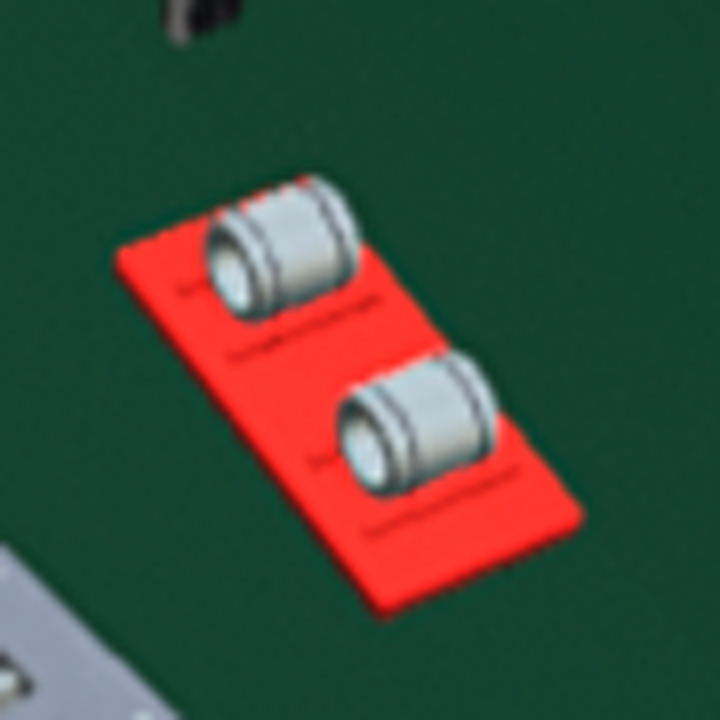

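```bash
python3 - <<'E'
from h import *
im,d,p,e=load("w16");P=pts(d,p);S=P[55:125,222:290].reshape(-1,3);k=S[S[:,2]>38];print(np.percentile(k,[1,50,99],axis=0).round(1))
a=-.03;Q=np.array([[np.cos(a),-np.sin(a)],[np.sin(a),np.cos(a)]]);print(((np.percentile(k,1,axis=0)+np.percentile(k,99,axis=0))/2)[:2]-[448.7,337.7])
im,d,p,e=load("s16");crop(im,240,195,50,45,14,"k16.png");o=np.array([588.2,136.8])
for th in(1.45,1.5,1.571,1.65):
  P=np.array([np.r_[o+R@[r*np.sin(th)+a*6*np.cos(th),-148],55+r*np.cos(th)-a*6*np.sin(th)] for r,a in((62,-1),(62,1),(10,-1))])
  print(th,((proj(P,p)-[240,195])*14+6.5).round(0).tolist())
E
```

```text
[[427.9 317.7  38.4]
 [446.4 337.8  49.6]
 [464.9 356.6  53.3]]
[-2.31131113 -0.54621624]
1.45 [[528.0, 522.0], [532.0, 563.0], [337.0, 320.0]]
1.5 [[530.0, 533.0], [532.0, 572.0], [339.0, 323.0]]
1.571 [[532.0, 549.0], [531.0, 583.0], [340.0, 327.0]]
1.65 [[532.0, 564.0], [527.0, 594.0], [342.0, 331.0]]
```

View pics/k16.png

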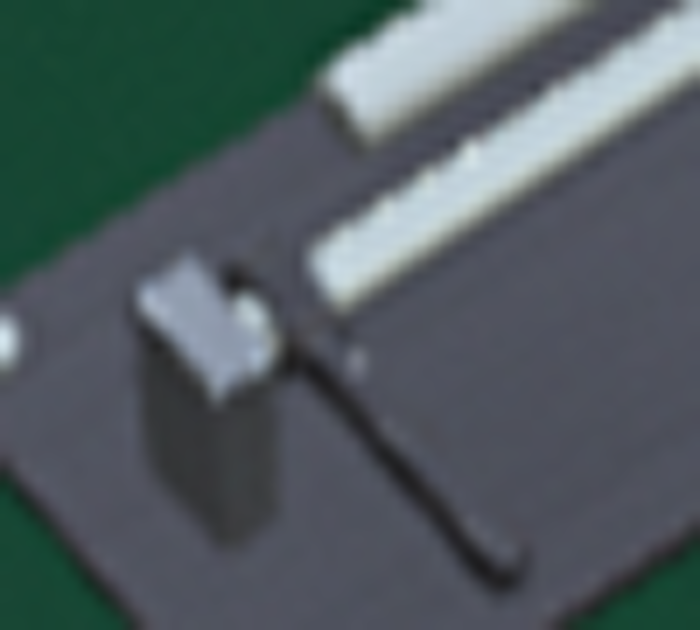

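```bash
python3 - <<'E'
from h import *
im,d,p=look("wrist","w17");P=pts(d,p);crop(im,205,40,190,100,4,"w17c.png")
S=P[50:125].reshape(-1,3)
for c in (448,532):
  k=S[(S[:,2]>36)&(abs(S[:,0]-c)<28)];print(np.percentile(k,[1,50,99],axis=0).round(1).tolist(),((np.percentile(k,1,axis=0)+np.percentile(k,99,axis=0))/2).round(1))
k=S[(abs(S[:,2]-12)<2.5)&(S[:,0]<580)&(S[:,0]>400)];r=cv2.minAreaRect(k[:,:2].astype(np.float32));print(r,np.median(k[:,2]))
E
```

```text
moved 0.09 [445.6 261.2 375.4] [-3.1413e+00 -9.0000e-04  1.5422e+00]
[[427.2, 318.0, 37.2], [447.6, 338.9, 49.7], [465.2, 356.8, 344.7]] [446.2 337.4 190.9]
[[510.9, 315.0, 37.1], [526.3, 335.0, 49.6], [547.2, 353.8, 53.2]] [529.  334.4  45.2]
((490.3448486328125, 340.1375732421875), (70.48323822021484, 169.4615020751953), 88.4622802734375) 11.997506068182219
```

View pics/w17c.png

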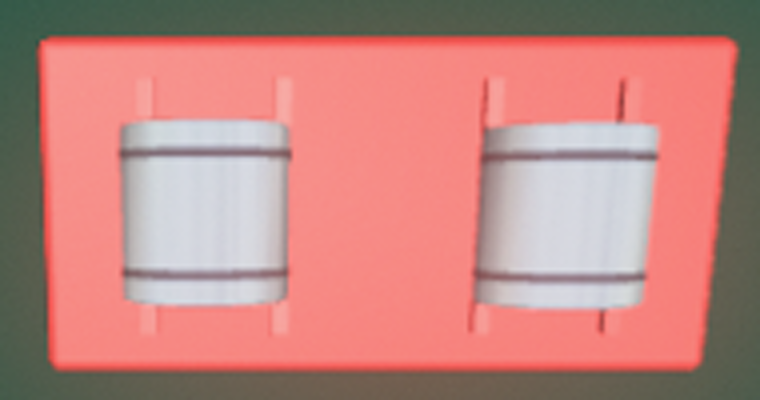

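```bash
python3 - <<'E'
from h import *
print(finish_job(), read_state()["clock"])
E
```

```text
the job is handed in; nothing more can be done
the job is handed in; nothing more can be done
```

The job is handed in at about 25.5 s. The keeper is level, the tool is back in its stand, and the freed sleeve lies on its side in the empty cradle.

I took the tool, advanced the wheel with three strokes through the slot, and put the tool back. I then gripped the sleeve, raised it clear of the arbor, slid it off the open end and laid it between the ribs.

**Failed step:** On the first insertion I misread which tooth I was seeing, and the blade landed on a tooth tip with about 50 N. The tool tilted slightly in the grip. I backed out, read the wheel angle from the keeper as about -0.25 rad, and re-entered behind the tooth without further trouble.

**Last checks:**
- **Keeper:** it reads about 1.55 rad (level is 1.571), within about 0.05 rad from the picture. Neither the fingers nor the tool came near it.
- **Tool:** it stands upright in the stand.
- **Sleeve:** its top is at the same height as the spare's (about 53 mm; nominal 52), and it is spaced 83 mm from the spare (nominal 84). The depth reading put its centre about 2.5 mm low in x. The spare sleeve shows a similar offset, so I take that as measurement bias.
- **Other objects:** the final scene picture shows them all where they were.

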